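# Refit the gear guard and lock its push fasteners

## Robot

A 6-joint arm with a two-finger parallel gripper is mounted at the origin on the work surface; the furniture and walls round the work are solid. World frame = base frame: x ahead of the robot, y to its left, z up, the work surface at z = 0. Lengths are in m, angles in rad, forces in N, time in s.
With the tool pointing down it reaches from about 0.225 to 0.875 m from the base axis. Payload 3.4 kg.
Tool frame: the origin (TCP) lies midway between the tips of the shut fingers; the grasp point (between the pads) lies 19 mm behind it (manip.pinch_z is the z of the grasp point in the tool frame, in m); z points along the fingers, x is the direction in which the jaws open and shut, and the axes are right-handed (so a half turn about z gives the same grasp; the last joint's range is limited). The gripper opens to 85 mm and grips with 20 to 120 N. Pads are 22 mm wide; open, the fingers measure 114 mm over their backs; the gripper's body (76 mm by 85 mm) begins 54 mm behind the grasp point. The pads swing forward as they close: fully open they stand 13 mm farther back than shut.
Start: joints at [-1.289, 0.276, 1.505, -0, 1.361, -0.121], TCP at [0.225, -0.529, 0.231] pointing down, gripper open.
Joint ranges: [-2.89, 2.89], [-0.75, 2.08], [0.22, 2.7], [-1.18, 4.32], [0.11, 2.71], [-2.7, 2.7]. Speed limits (rad/s): [2.57, 2.57, 3.14, 3.14, 3.14, 3.14].

## Interface

Orientations are given as a unit quaternion [w, x, y, z].
In Python, from rig import manip gives the robot as it stands. The module is installed in compiled form; this text tells all that it offers.
- The arm moves only by the tool drive_tool, never from a script. Its argument "steps" is a list of rows, each a list of 5 numbers: the shift along the tool's x, y, z in mm, then the turn about the tool's z in rad, then the gripper command: -1 is shut, 1 is fully open, values between are in proportion. A call has 1 to 5 rows; each row is the pose to reach, as a shift and turn from the pose measured when the call began, along the tool's axes at that moment; what a row does not reach only later rows make up. A row lasts 1/10 s, in which the tool goes at most 50 mm and 8.59 degrees, less where a joint would pass 70% of its speed; a pose out of reach is approached as far as the arm can. A call with a gripper value outside its range is refused whole. The fingers move at their own pace and stop on an object; "squeeze" is the grip in N (left out, the last holds). Time passes only in rows, so rows that repeat a pose let the fingers close. It gives the time, the measured TCP pose, the force and the opening at its end, in the units of the state.
- manip.get_state(): the state, without advancing time (a new reading comes with each control period).
- manip.get_image(name): name is "side" or "top" or "wrist"; returns the picture (384x512x3 uint8, blue, green, red); there is no depth.
- manip.get_calibration(name): a dict with "camera_matrix" (3x3 intrinsics, pixels), "rvec" (rotation vector, rad) and "tvec" (3), from world to camera coordinates, as OpenCV has them. Camera axes: x right, y down, z forward; pixel columns grow to the right and rows downward; lengths in m; the calibration is good to about 2 mm. A picture is of the moment at which its call begins: read the wrist's pose just before it. get_calibration takes no time and is no camera call; for the wrist camera it gives the pose at the moment of the call.
- manip.sign_off(): hands the job in, once; it reports no verdict.
Trained networks look in the newest picture that a camera, given by its name, has taken for a name from the list of things; names that differ only in an ending like _2 or _b are one class to them, and where a whole thing is asked for, a point or a joint stands for the part that bears it (a point fixed in the world has none). Each returns a list of dicts, best first, with "conf" (0 to 1); they miss things now and then, are a little off and sometimes report something else, mostly with a low value. They report only what shows in the picture. A call takes as long as a camera call.
- manip.masks_of(camera, name): "pixels" (384x512 bool, what is visible of it) and "location" ([column, row] in pixels, amid what is visible of it).
The state is a dict: "clock": time; "qpos": joint angles; "qd": joint speeds; "effort": joint torques, N m; "position": TCP position; "ee_rot": TCP orientation; "contact_force": force on the tool from outside, world axes, zero at the start; "moment": the same for the moment, N m; "width": finger opening in m.
Only numpy, scipy, OpenCV 4.12 (cv2) and the standard library are available. Lean on these libraries where they do the work, as an engineer would, in place of code of your own. Each camera call takes 0.05 s, during which the arm holds its last target.

## Task

Put the yellow guard back on the open gear case. One of its two red fastener pins has been left pressed in, which spreads the legs below: pull that pin fully up first, then seat the guard flat and all the way down over the case with both pins up (either way round), and push both red pins fully home to lock it. Do not disturb the tins and the thread bobbin standing near.

Things in the scene. Friction and masses are not known exactly. Their poses are not given: they have to be found in the camera images.
- gear_case: Green gear case of a bench burnishing head, fixed. Box 164 mm long (x axis), 96 wide (y), 80 high, open on top, gears inside; guard's top rests on its rim. Origin: on the bench under the box's middle, z up. Motor beyond the -x end (to x = -170 mm, 68 high), wooden wheel beyond +x (to 119 mm, 69 high). Seated, the guard's origin is centred 56 mm above this origin, either way round
- case_hole_p (a point): Centre of the 24 x 24 mm square hole in the bright 4 mm flange at the case's +x end: 62 mm from the middle, level with the rim, 80 mm above the bench. A fastener's closed legs pass it with 4.5 mm play, spread legs do not
- case_hole_n (a point): The same hole at the -x end, 62 mm from the middle
- guard: Loose yellow steel guard (0.75 kg, can vary): upside-down tray 178 mm long (x axis), 110 wide (y), skirt 24 mm deep, walls 3 mm, 4 mm larger inside than the case all round; symmetric. Origin: centre of the skirt's lower edge, z up; flat top 27 mm above it. Starts on the bench right way up, any yaw. Push fasteners at x = +62 mm (a) and -62 mm (b), y = 0
- guard_handle (a point): Middle of the bar of the guard's black bow handle, centred on the guard, 53.5 mm above its origin: bar 13 mm thick (guard's y), 13 high, 66 long (guard's x); its underside is 20 mm above the guard's top
- pin_a (a joint): Pressing depth of the red pin at the guard's +x end: 0 = fully up (stop), 0.012 m = fully home (stop). Stays where left; needs about 1 to 4 N either way. Starts pressed 8 to 11 mm. Pressing spreads the two black legs under the guard along its y axis, from 15 mm across (pin up) to 31 mm (home); they end 4 mm above the skirt's lower edge
- pin_b (a joint): The same of the pin at the guard's -x end; it starts up (0 to 1 mm)
- pin_a_top (a point): Centre of the upper face of pin a's red head: round, 26 mm diameter, 10 mm thick, straight sides. 53 mm above the guard's origin when up, 41 mm when home, where it meets its black collar (39 mm diameter, 4 high, collar top 31 mm above the guard's origin). Pulled beyond its upper stop the pin lifts the guard
- pin_b_top (a point): The same of pin b
- glue_tin: Loose bystander: cement tin, about 70 mm in diameter, 72 mm high; origin under its middle
- tack_tin: Loose bystander: shallow round tin of tacks, 61 mm in diameter, 22 mm high; origin under its middle
- thread: Loose bystander: bobbin of black thread standing up, 38 mm in diameter, 50 mm high; origin under its middle

How it is judged:
On the way, in this order (a step that is already met when the one before it is completed fails the run):
1. the pressed pin (a) is pulled up, less than 3 mm of pressing left (value of joint pin_a below 0.003 m), for 0.2 s.
2. the guard sits flat and fully down on the case while both pins are still up (pressed less than 5 mm) (x of guard in the frame of gear_case between -0.007 and 0.007 m and y of guard in the frame of gear_case between -0.007 and 0.007 m and z of guard in the frame of gear_case between 0.053 and 0.059 m and angle between guard's own z axis and vertical below 0.03 rad and angle between the x axis of guard and the x axis of gear_case, either way round below 0.08 rad and value of joint each of pin_a, pin_b below 0.005 m), for 0.2 s.
At the end, for the whole second after the job is handed in: The guard rests on the case, centred within 7 mm, its origin 53 to 59 mm above that of the case, tilted less than 0.03 rad and in line with the case within 0.08 rad (either way round), at rest; both pins are pressed at least 10.5 of their 12 mm (x of guard in the frame of gear_case between -0.007 and 0.007 m and y of guard in the frame of gear_case between -0.007 and 0.007 m and z of guard in the frame of gear_case between 0.053 and 0.059 m and angle between guard's own z axis and vertical below 0.03 rad and angle between the x axis of guard and the x axis of gear_case, either way round below 0.08 rad and value of joint each of pin_a, pin_b above 0.0105 m and linear speed of guard below 0.02 m/s and angular speed of guard below 0.1 rad/s); the robot touches nothing.
It fails at once if a tin or the bobbin is pushed more than 30 mm or knocked over (distance of any of glue_tin, tack_tin, thread from where it was at the start of the episode above 0.03 m or angle between any of glue_tin, tack_tin, thread's own z axis and vertical above 0.5 rad).
It also fails if it takes over 64 s, if anything falls off the work surface, if the arm or the gripper's body presses on something with over 40 N, if the wrist force passes 120 N, or if a joint passes its speed limit or range.

## Working session

There is one attempt and no reset: what is moved stays moved. The work goes in short steps, Python scripts to look and compute and a tool call to move; the robot and the scene stay as the last step left them, time stands still between calls to the robot, and variables do not carry over. Pictures are saved under pics/ and viewed, and the job is handed in when it is done.

Besides the shell and the picture viewer there is one more tool, called after "Emit:" by a JSON object that holds its "name" and its "arguments", one argument or row to a line. drive_tool: Moves the arm, as the interface text tells. Its arguments: {"type":"object","properties":{"steps":{"type":"array","items":{"type":"array","items":{"type":"number"}}},"squeeze":{"type":"number"}},"required":["steps"]}

```bash
ls; mkdir -p pics; python3 - <<'E'
from rig import manip
import cv2
s=manip.get_state(); print(s, manip.pinch_z)
for c in ("top","side"):
    im=manip.get_image(c); cv2.imwrite(f"pics/{c}0.png",im)
    k=manip.get_calibration(c); print(c,k)
    for n in ("gear_case","guard","guard_handle","pin_a","pin_b","pin_a_top","glue_tin","tack_tin","thread"):
        try:
            r=manip.masks_of(c,n); print(n,[(round(d['conf'],2),[round(float(v),1) for v in d['location']],int(d['pixels'].sum())) for d in r][:4])
        except Exception as e: print(n,e)
E
```

```text
pics
{'clock': 0.0, 'qpos': array([-1.28898915e+00,  2.76589251e-01,  1.50611727e+00,  4.04776189e-05,
        1.36070916e+00, -1.20991792e-01]), 'qd': array([-0.00171685,  0.00209037, -0.00065392,  0.00166177, -0.00154128,
        0.00016682]), 'effort': array([ 1.14540246e-03, -4.16770756e+01, -2.45808452e+01, -4.12976908e-05,
        1.09302104e-02, -1.07584235e-06]), 'position': array([ 0.22526334, -0.52846999,  0.23044931]), 'ee_rot': array([-6.05757697e-04,  8.34261912e-01, -5.51367600e-01, -6.81400826e-04]), 'contact_force': array([ 0.33610998, -0.46667073, -0.18515974]), 'moment': array([ 0.02154588,  0.01115722, -0.04850588]), 'width': 0.08536726728687517} -0.0187
top {'camera_matrix': array([[441.93417953,   0.        , 259.17729023],
       [  0.        , 441.93417953, 195.55981256],
       [  0.        ,   0.        ,   1.        ]]), 'rvec': array([ 2.10502506, -2.1468578 ,  0.20930837]), 'tvec': array([-0.01012414,  0.61716828,  1.0874261 ])}
gear_case [(0.77, [335.1, 228.4], 3872)]
guard [(0.76, [208.0, 234.0], 2809)]
guard_handle [(0.7, [207.8, 235.6], 2867)]
pin_a [(
[... 233 characters left out ...]
.7], 205)]
side {'camera_matrix': array([[492.83733006,   0.        , 262.61101058],
       [  0.        , 492.83733006, 193.43535992],
       [  0.        ,   0.        ,   1.        ]]), 'rvec': array([ 0.47919961, -2.91306308,  0.81019239]), 'tvec': array([0.55698349, 0.21247208, 1.12255751])}
gear_case [(0.6, [310.1, 145.4], 4502)]
guard [(0.8, [274.6, 263.2], 3863)]
guard_handle [(0.78, [274.3, 262.1], 3697)]
pin_a [(0.62, [301.2, 243.6], 96)]
pin_b [(0.62, [301.2, 243.6], 96)]
pin_a_top [(0.54, [249.3, 266.7], 110)]
glue_tin [(0.64, [191.2, 228.7], 964), (0.2, [306.3, 146.4], 4265)]
tack_tin [(0.89, [213.9, 211.0], 464), (0.52, [188.0, 225.9], 966)]
thread [(0.63, [183.9, 260.0], 346)]
```

```bash
python3 - <<'E'
import cv2
a=cv2.imread('pics/top0.png')[110:310,140:440]; cv2.imwrite('pics/top0c.png',cv2.resize(a,(798,532),interpolation=cv2.INTER_CUBIC))
a=cv2.imread('pics/side0.png')[80:320,140:440]; cv2.imwrite('pics/side0c.png',cv2.resize(a,(750,600),interpolation=cv2.INTER_CUBIC))
E
```

```text
(no output)
```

View pics/top0.png

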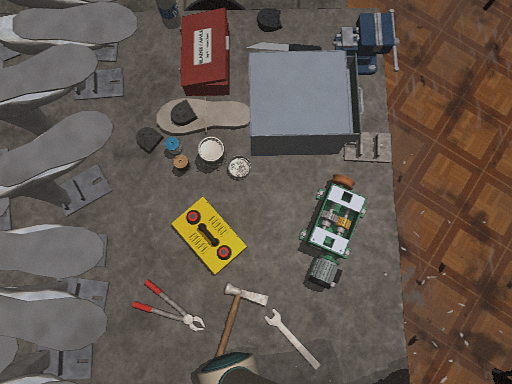

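View pics/top0c.png

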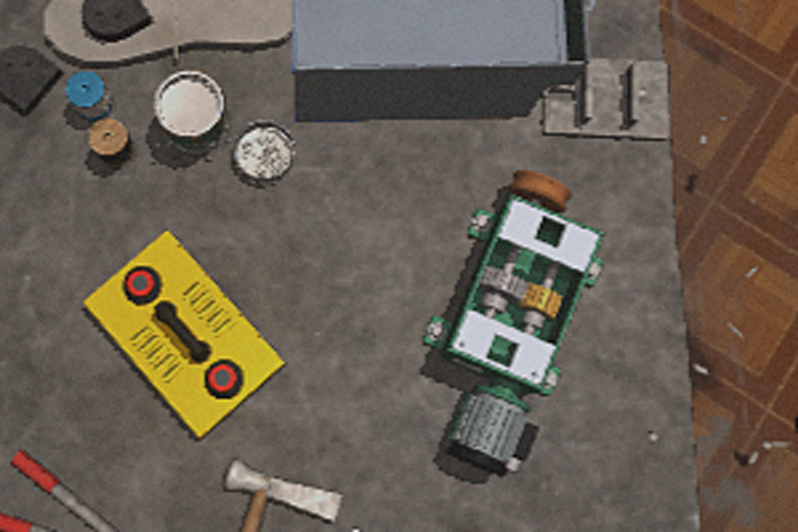

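View pics/side0c.png

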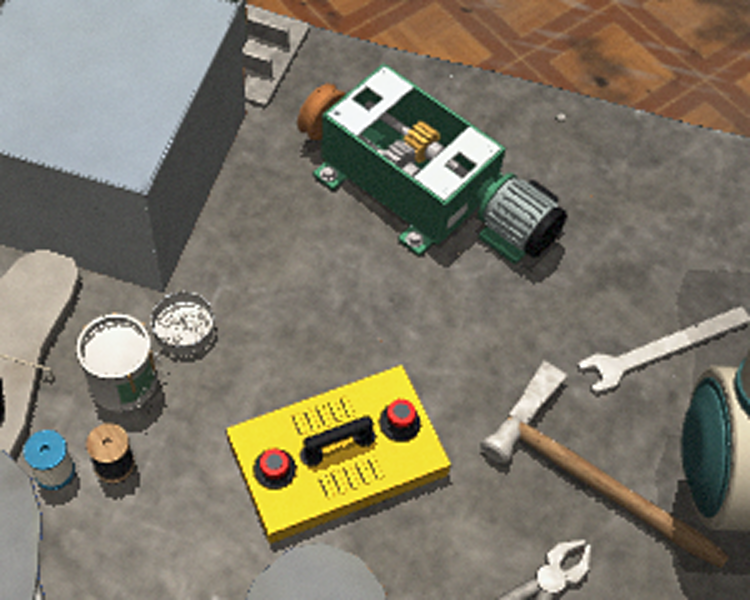

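```bash
cat > h.py <<'E'
import numpy as np, cv2
from scipy.optimize import minimize, least_squares
def proj(P,k):
    return cv2.projectPoints(np.asarray(P,float).reshape(-1,3),k['rvec'],k['tvec'],k['camera_matrix'],None)[0].reshape(-1,2)
def ray(uv,k,z):
    R=cv2.Rodrigues(k['rvec'])[0]; C=-R.T@k['tvec'].reshape(3)
    d=R.T@np.linalg.inv(k['camera_matrix'])@np.array([uv[0],uv[1],1.])
    return C+d*(z-C[2])/d[2]
def tri(uvs,ks):
    def f(p): return np.concatenate([(proj(p,k)-uv).ravel() for uv,k in zip(uvs,ks)])
    r=least_squares(f,[.5,-.0,.05]); return r.x,np.abs(r.fun).max()
def pose(p,L):
    c,s=np.cos(p[2]),np.sin(p[2]); L=np.atleast_2d(L)
    z=p[3] if len(p)>3 else 0
    return np.c_[p[0]+c*L[:,0]-s*L[:,1],p[1]+s*L[:,0]+c*L[:,1],L[:,2]+z]
def blobs(m,amin):
    n,_,st,ce=cv2.connectedComponentsWithStats(m.astype(np.uint8))
    return [(ce[i].round(2),int(st[i,4]),st[i,:4]) for i in range(1,n) if st[i,4]>=amin]
E
python3 - <<'E'
from h import *
from rig import manip
K={c:manip.get_calibration(c) for c in('top','side')}
I={c:cv2.imread(f'pics/{c}0.png') for c in K}
H={}
for c,r in (('top',(150,290,160,260)),('side',(210,310,220,330))):
    hsv=cv2.cvtColor(I[c],cv2.COLOR_BGR2HSV); h,s,v=cv2.split(hsv)
    win=np.zeros(h.shape,bool); win[r[0]:r[1],r[2]:r[3]]=1
    y=(h>22)&(h<34)&(s>150)&(v>60)&win
    n,l,st,ce=cv2.connectedComponentsWithStats(y.astype(np.uint8)); i=1+st[1:,4].argmax()
    pts=np.argwhere(l==i)[:,::-1].astype(np.int32); H[c]=cv2.convexHull(pts).reshape(-1,2)
    red=((h<6)|(h>174))&(s>140)&(v>90)&win
    print(c,'red',blobs(red,15))
    w=(hsv[...,1]<40)&(v>170)
    print(c,'white',blobs(w,100))
box=np.array([[x,y,z] for x in(-.089,.089) for y in(-.055,.055) for z in(0,.027)])
def hull_area(a):return cv2.contourArea(cv2.convexHull(a.astype(np.float32)))
def cost(p,cams=('top','side')):
    t=0
    for c in cams:
        q=cv2.convexHull(proj(pose(p,box),K[c]).astype(np.float32)); o=cv2.convexHull(H[c].astype(np.float32))
        # enlarge pixel hull by half pixel ignored
        a,_=cv2.intersectConvexConvex(q,o); t+=1-a/(cv2.contourArea(q)+cv2.contourArea(o)-a)
    return t
for cams in (('top','side'),('top',),('side',)):
  best=None
  for yaw in np.arange(0,np.pi,.3):
    p0=ray(H['top'].mean(0),K['top'],.02); r=minimize(cost,[p0[0],p0[1],yaw],args=(cams,),method='Nelder-Mead',options=dict(initial_simplex=[[p0[0],p0[1],yaw],[p0[0]+.02,p0[1],yaw],[p0[0],p0[1]+.02,yaw],[p0[0],p0[1],yaw+.2]],xatol=1e-5,fatol=1e-6))
    if best is None or r.fun<best.fun:best=r
  print(cams,best.x,best.fun)
E
```

```text
top red [(array([192.48, 216.  ]), 56, array([187, 212,  11,   9], dtype=int32)), (array([223.09, 251.67]), 57, array([218, 247,  11,  10], dtype=int32))]
top white [(array([ 6.26, 22.34]), 145, array([ 0, 15, 15, 16], dtype=int32)), (array([201.8 ,  46.17]), 304, array([194,  29,  17,  36], dtype=int32)), (array([28.4 , 96.73]), 149, array([ 0, 91, 55, 14], dtype=int32)), (array([210.5 , 149.52]), 406, array([199, 137,  25,  24], dtype=int32)), (array([237.81, 166.88]), 173, array([229, 158,  20,  19], dtype=int32)), (array([345.88, 198.53]), 419, array([327, 186,  38,  26], dtype=int32)), (array([ 33.75, 228.56]), 168, array([ 11, 225,  49,   9], dtype=int32)), (array([329.33, 239.53]), 449, array([311, 227,  38,  27], dtype=int32)), (array([255.97, 297.08]), 185, array([242, 290,  26,  15], dtype=int32)), (array([ 27.28, 296.62]), 112, array([ 14, 292,  27,   9], dtype=int32)), (array([283.82, 329.21]), 331, array([265, 309,  41,  42], dtype=int32)), (array([190.41, 321.9 ]), 106, array([183, 314,  20,  17], dtype=int32))]
side red [(array([300.24, 245.22]), 63, array([295, 240,  
[... 1092 characters left out ...]
6.35]), 105, array([  0, 241,  22,  34], dtype=int32)), (array([ 44.02, 333.54]), 396, array([ 26, 296,  31,  88], dtype=int32)), (array([358.06, 310.49]), 319, array([323, 296,  53,  38], dtype=int32)), (array([ 99.96, 339.85]), 227, array([ 96, 316,   9,  50], dtype=int32)), (array([153.83, 334.4 ]), 106, array([152, 317,   5,  40], dtype=int32)), (array([221.95, 366.01]), 329, array([214, 341,  17,  43], dtype=int32)), (array([312.51, 373.78]), 191, array([304, 360,  16,  24], dtype=int32))]
('top', 'side') [0.52163061 0.11268192 0.70645418] 0.08428888837017068
('top',) [0.52340632 0.11420902 0.70652303] 0.018291611138746444
('side',) [0.5211668  0.11086874 0.67346694] 0.06351071094530303
```

```bash
python3 - <<'E'
from h import *
from rig import manip
K={c:manip.get_calibration(c) for c in('top','side')}
ks=[K['top'],K['side']]
print('pin far', tri([(192.48,216),(249.28,264.72)],ks)); print('pin near', tri([(223.09,251.67),(300.24,245.22)],ks))
g=[.5234,.1142,.7065]
for h in (.041,.0435,.053):
  for c in K: print(h,c,proj(pose(g,[[.062,0,h],[-.062,0,h]]),K[c]).round(1).tolist())
# tins
print('flange +', tri([(345.88,198.53),(287.85,120.01)],ks)); print('flange -', tri([(329.33,239.53),(322.07,144.8)],ks))
print('glue',ray((211.5,149.8),K['top'],.072),'tack',ray((240,166.8),K['top'],.022),'thread',ray((181.5,161),K['top'],.05))
# fit case with white hull
for c,ws in (('top',((327,186,38,26),(311,227,38,27))),('side',((271,107,34,27),(306,131,34,29)))):
    im=cv2.imread(f'pics/{c}0.png');hsv=cv2.cvtColor(im,cv2.COLOR_BGR2HSV); w=(hsv[...,1]<40)&(hsv[...,2]>170)
    for x,y,a,b in ws:
        m=np.zeros(w.shape,bool); m[y:y+b,x:x+a]=w[y:y+b,x:x+a]
        pts=np.argwhere(m)[:,::-1].astype(np.int32); r=cv2.minAreaRect(pts); hull=cv2.convexHull(pts)
        f=np.zeros(w.shape,np.uint8); cv2.fillConvexPoly(f,hull,1); hole=(f>0)&~w; hole=cv2.erode(f,np.ones((3,3)))*hole
        b2=max(blobs(hole,5),key=lambda t:t[1]); M=cv2.moments(hull)
        hc=(M['m10']/M['m00'],M['m01']/M['m00'])
        print(c,'hullc',ray(hc,K[c],.08).round(4),'hole',b2[0],b2[1],ray(b2[0],K[c],.08).round(4))
E
```

```text
pin far (array([0.56870264, 0.15287173, 0.03838132]), np.float64(0.34888104128191344))
pin near (array([0.47380766, 0.07295187, 0.04457766]), np.float64(0.45829448293818587))
0.041 top [[191.8, 215.5], [222.8, 251.3]]
0.041 side [[248.0, 264.5], [298.6, 245.8]]
0.0435 top [[191.6, 215.4], [222.7, 251.2]]
0.0435 side [[247.9, 264.1], [298.7, 245.4]]
0.053 top [[191.1, 214.8], [222.5, 251.0]]
0.053 side [[247.9, 262.4], [299.0, 243.6]]
flange + (array([ 0.60142779, -0.24333542,  0.07513012]), np.float64(0.1072678456476126))
flange - (array([ 0.49750379, -0.19600407,  0.0738637 ]), np.float64(0.24511916176084014))
glue [0.73825402 0.09988351 0.072     ] tack [0.70409383 0.02772463 0.022     ] thread [0.71555225 0.18148079 0.05      ]
top hullc [ 0.5954 -0.2388  0.08  ] hole [338.31 206.45] 148 [ 0.5808 -0.222   0.08  ]
top hullc [ 0.4992 -0.1998  0.08  ] hole [328.48 241.44] 101 [ 0.4929 -0.1926  0.08  ]
side hullc [ 0.5932 -0.2357  0.08  ] hole [296.08 126.39] 138 [ 0.5742 -0.2262  0.08  ]
side hullc [ 0.4904 -0.1884  0.08  ] hole [331.85 152.05] 169 [ 0.4677 -0.1777  0.08  ]
```

```bash
cat >> h.py <<'E'
from scipy.spatial.transform import Rotation as Ro
def toolR(s):
    w,x,y,z=s['ee_rot']; return Ro.from_quat([x,y,z,w]).as_matrix()
def need(s,pos,yaw):
    R=toolR(s); d=R.T@(np.asarray(pos)-s['position'])*1000
    y0=np.arctan2(R[1,0],R[0,0]); t=-((yaw-y0+np.pi)%(2*np.pi)-np.pi)
    print('shift mm',d.round(1),'turn',round(t,4),'| pos',s['position'].round(4),'yaw',round(y0,4),'tilt',round(np.degrees(np.arccos(-R[2,2])),2),'w',round(s['width'],4),'t',s['clock'].__round__(2) if hasattr(s['clock'],'__round__') else s['clock'])
    return d,t
E
python3 - <<'E'
from h import *
from rig import manip
need(manip.get_state(),[.50,.09,.30],-.864)
K=manip.get_calibration('top'); print(ray((300,152),K,0),ray((350,152),K,0))
w=manip.get_calibration('wrist');R=cv2.Rodrigues(w['rvec'])[0]; print('cam pos',-R.T@w['tvec'].ravel(),R[2])
E
```

```text
shift mm [-461.8 -495.3  -68.7] turn -0.304 | pos [ 0.2254 -0.529   0.2313] yaw -1.168 tilt 0.01 w 0.0856 t 1.0
[ 0.74911722 -0.13884638  0.        ] [ 0.74654352 -0.27805613  0.        ]
cam pos [ 0.28742985 -0.50232699  0.37376863] [-0.24531493 -0.10485935 -0.96375573]
```

Emit:
{"name": "drive_tool", "arguments": {
  "steps": [
    [-30,-33,-14,-0.06,1],
    [-61,-66,-28,-0.12,1],
    [-92,-99,-42,-0.18,1],
    [-123,-132,-56,-0.24,1],
    [-154,-165,-69,-0.304,1]
  ]
}}

```text
clock: 1.5
position: [0.3173, -0.3211, 0.3011]
ee_rot: [0.0, 0.909, -0.418, 0.0]
contact_force: [1.4, 0.2, 0.3]
width: 0.0856
```

```bash
python3 - <<'E'
from h import *
from rig import manip
need(manip.get_state(),[.50,.09,.30],-.864)
E
```

```text
shift mm [-193.2 -406.3    1. ] turn 0.0018 | pos [ 0.3173 -0.3211  0.3011] yaw -0.8622 tilt 0.06 w 0.0856 t 1.5
```

Emit:
{"name": "drive_tool", "arguments": {
  "steps": [
    [-20,-41,0,0,1],
    [-40,-82,0,0,1],
    [-60,-123,0,0,1],
    [-80,-164,0,0,1],
    [-100,-205,0,0,1]
  ]
}}

```text
clock: 2.0
position: [0.4082, -0.1099, 0.3014]
ee_rot: [0.0, 0.908, -0.418, 0.001]
contact_force: [1.8, -0.2, 0.8]
width: 0.0853
```

Emit:
{"name": "drive_tool", "arguments": {
  "steps": [
    [-20,-42,0,0,1],
    [-40,-84,0,0,1],
    [-60,-126,0,0,1],
    [-80,-168,0,0,1],
    [-94,-200,0,0,1]
  ]
}}

```text
clock: 2.5
position: [0.4995, 0.0943, 0.3014]
ee_rot: [-0.0, 0.909, -0.417, 0.001]
contact_force: [0.1, -0.6, -0.2]
width: 0.0852
```

```bash
python3 - <<'E'
from h import *
from rig import manip
s=manip.get_state(); need(s,[.50,.09,.30],-.864)
im=manip.get_image('wrist'); k=manip.get_calibration('wrist'); cv2.imwrite('pics/w1.png',im); np.savez('w1',**k)
for n in ('guard_handle','pin_a_top'):
  for d in manip.masks_of('wrist',n): print(n,d['conf'],d['location'],d['pixels'].sum())
g=[.5234,.1142,.7065]
for L in ([.062,0,.043],[-.062,0,.053],[0,0,.053]): print(L,proj(pose(g,[L]),k))
E
```

```text
shift mm [3.6 2.5 1.4] turn 0.0035 | pos [0.4995 0.0943 0.3014] yaw -0.8605 tilt 0.15 w 0.0852 t 2.5
guard_handle 0.82 [248.4, 131.0] 12054
guard_handle 0.26 [253.3, 188.4] 328
pin_a_top 0.93 [250.1, 82.4] 365
[0.062, 0, 0.043] [[255.06875197  87.09574263]]
[-0.062, 0, 0.053] [[254.41621974 190.50158487]]
[0, 0, 0.053] [[254.7565899  140.71145269]]
```

View pics/w1.png

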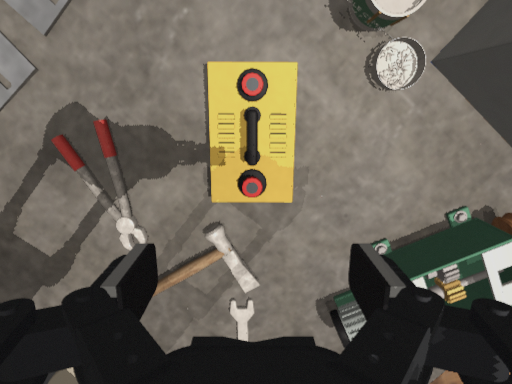

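```bash
cat >> h.py <<'E'
def gfit(im,k,p0,z0=0.,box=None):
    h,s,v=cv2.split(cv2.cvtColor(im,cv2.COLOR_BGR2HSV))
    y=((h>20)&(h<34)&(s>110)&(v>60)).astype(np.uint8)
    n,l,st,ce=cv2.connectedComponentsWithStats(y); i=1+st[1:,4].argmax()
    pts=np.argwhere(l==i)[:,::-1].astype(np.float32); o=np.concatenate([pts+d for d in([.5,.5],[-.5,.5],[.5,-.5],[-.5,-.5])]).astype(np.float32); o=cv2.convexHull(o)
    box=np.array([[x,yy,z] for x in(-.089,.089) for yy in(-.055,.055) for z in(0,.027)])
    def cost(p):
        q=cv2.convexHull(proj(pose([*p[:3],z0],box),k).astype(np.float32)); a,_=cv2.intersectConvexConvex(q,o); return 1-a/(cv2.contourArea(q)+cv2.contourArea(o)-a)
    p0=np.array(p0[:3],float); r=minimize(cost,p0,method='Nelder-Mead',options=dict(initial_simplex=[p0,p0+[.01,0,0],p0+[0,.01,0],p0+[0,0,.08]],xatol=1e-5,fatol=1e-6))
    return r.x,r.fun
E
python3 - <<'E'
from h import *
k=dict(np.load('w1.npz')); im=cv2.imread('pics/w1.png')
p,f=gfit(im,k,[.5234,.1142,.7065]); print(p,f)
h,s,v=cv2.split(cv2.cvtColor(im,cv2.COLOR_BGR2HSV))
red=((h<6)|(h>174))&(s>140)&(v>90); red[:,:200]=0; red[:,310:]=0
for b in blobs(red,30):
    print(b, ray(b[0],k,.043).round(4), ray(b[0],k,.053).round(4))
for L in ([.062,0,.041],[-.062,0,.053],[0,0,.0535]): print(L,proj(pose(p,[L]),k).round(1),pose(p,[L]).round(4))
E
```

```text
[0.52356726 0.11912763 0.71029542] 0.010826930226362053
(array([251.79,  83.78]), 257, array([241,  72,  23,  24], dtype=int32)) [0.5708 0.1598 0.043 ] [0.5704 0.1594 0.053 ]
(array([251.84, 186.47]), 218, array([242, 177,  21,  20], dtype=int32)) [0.4762 0.0782 0.043 ] [0.4781 0.0798 0.053 ]
[0.062, 0, 0.041] [[251.8  84.2]] [[0.5706 0.1596 0.041 ]]
[-0.062, 0, 0.053] [[251.7 187.9]] [[0.4766 0.0787 0.053 ]]
[0, 0, 0.0535] [[251.7 137.9]] [[0.5236 0.1191 0.0535]]
```

```bash
cat >> h.py <<'E'
def wshot(name):
    from rig import manip
    s=manip.get_state(); k=manip.get_calibration('wrist'); im=manip.get_image('wrist'); cv2.imwrite(f'pics/{name}.png',im); np.savez(name,**k); return s,k,im
E
python3 - <<'E'
from h import *
from rig import manip
s,k,im=wshot('w2'); p,f=gfit(im,k,[.5234,.1142,.7065]); print(p,f, 'qd',abs(s['qd']).max())
x,y,yaw=p
t=pose(p,[[.062,0,.16]])[0]; print(t); need(s,t,yaw-np.pi/2)
E
```

```text
[0.52076465 0.1138704  0.70207405] 0.011312630326652862 qd 0.04667197371616851
[0.56810192 0.15391016 0.16      ]
shift mm [ -1.2 -91.7 140.9] turn 0.01 | pos [0.4993 0.0932 0.3009] yaw -0.8587 tilt 0.09 w 0.0856 t 2.65
```

Emit:
{"name": "drive_tool", "arguments": {
  "steps": [
    [0,-23,35,0.005,0.3],
    [0,-46,70,0.01,0.3],
    [-1,-69,105,0.01,0.3],
    [-1,-92,141,0.01,0.3],
    [-1,-92,141,0.01,0.3]
  ]
}}

```text
clock: 3.2
position: [0.5662, 0.1516, 0.1548]
ee_rot: [0.003, 0.907, -0.422, -0.003]
contact_force: [-1.1, -0.5, -0.0]
width: 0.0552
```

```bash
python3 - <<'E'
from h import *
from rig import manip
s,k,im=wshot('w3'); print('qd',abs(s['qd']).max())
p=[.5208,.1139,.702]
need(s,pose(p,[[.062,0,.06]])[0],p[2]-np.pi/2)
for L in ([.062,0,.042],[-.062,0,.053]): print(L,proj(pose(p,[L]),k).round(1))
h,ss,v=cv2.split(cv2.cvtColor(im,cv2.COLOR_BGR2HSV))
red=((h<6)|(h>174))&(ss>140)&(v>90)
for b in blobs(red,100): print(b,ray(b[0],k,.042).round(4))
E
```

```text
qd 0.0882632576273572
shift mm [-0.2 -3.8 94.8] turn -0.0024 | pos [0.5662 0.1516 0.1548] yaw -0.8712 tilt 0.5 w 0.0552 t 3.2
[0.062, 0, 0.042] [[252.7 184.8]]
[-0.062, 0, 0.053] [[253.1 322.9]]
(array([252.99, 184.11]), 533, array([237, 169,  32,  32], dtype=int32)) [0.5688 0.1541 0.042 ]
(array([ 51.35, 244.69]), 879, array([ 34, 220,  33,  50], dtype=int32)) [0.4153 0.2527 0.042 ]
(array([  9.89, 269.87]), 529, array([  0, 248,  27,  39], dtype=int32)) [0.3704 0.2684 0.042 ]
(array([253.71, 317.96]), 475, array([240, 304,  28,  31], dtype=int32)) [0.4714 0.0714 0.042 ]
```

View pics/w3.png

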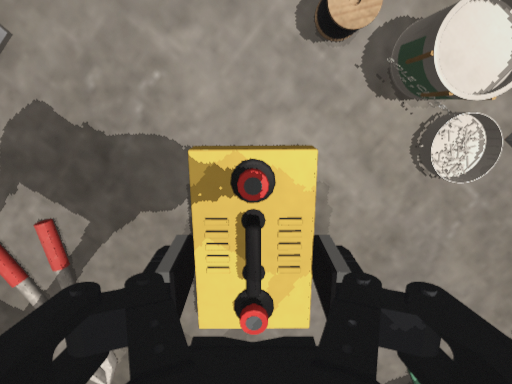

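Emit:
{"name": "drive_tool", "arguments": {
  "steps": [
    [0,-4,30,0,0.1],
    [0,-4,60,0,0.1],
    [0,-4,85,0,0.1],
    [0,-4,100,0,0.1],
    [0,-4,100,0,0.1]
  ]
}}

```text
clock: 3.75
position: [0.5679, 0.1516, 0.0576]
ee_rot: [0.003, 0.906, -0.423, -0.002]
contact_force: [-0.6, -0.0, 0.4]
width: 0.0471
```

```bash
python3 - <<'E'
from h import *
from rig import manip
s=manip.get_state()
need(s,[.5687,.154,.035],.702-np.pi/2)
E
```

```text
shift mm [-1.2 -2.4 22.6] turn -0.0037 | pos [0.5679 0.1516 0.0576] yaw -0.8725 tilt 0.48 w 0.0471 t 3.75
```

Emit:
{"name": "drive_tool", "arguments": {
  "steps": [
    [-1,-2,10,0,0.1],
    [-1,-2,17,0,0.1],
    [-1,-2,22,0,0.1],
    [-1,-2,22,0,0.1],
    [-1,-2,22,0,0.1]
  ]
}}

```text
clock: 4.25
position: [0.5687, 0.1537, 0.0358]
ee_rot: [0.003, 0.906, -0.423, -0.002]
contact_force: [0.1, -0.1, 0.3]
width: 0.0471
```

Emit:
{"name": "drive_tool", "arguments": {
  "steps": [
    [0,0,0,0,-1],
    [0,0,0,0,-1],
    [0,0,0,0,-1],
    [0,0,0,0,-1],
    [0,0,0,0,-1]
  ],
  "squeeze": 40
}}

```text
clock: 4.75
position: [0.5688, 0.154, 0.0361]
ee_rot: [0.003, 0.906, -0.423, -0.002]
contact_force: [-1.0, 2.0, 2.4]
width: 0.0236
```

```bash
python3 - <<'E'
from h import *
from rig import manip
s,k,im=wshot('w4')
need(s,[.5687,.154,.035],.702-np.pi/2); print(s['contact_force'],s['moment'])
E
```

```text
shift mm [-0.1  0.   1.1] turn -0.0038 | pos [0.5688 0.154  0.0361] yaw -0.8726 tilt 0.44 w 0.0236 t 4.75
[-1.02127516  2.02880649  2.42046242] [ 0.30981557  0.1601654  -0.08570695]
```

View pics/w4.png

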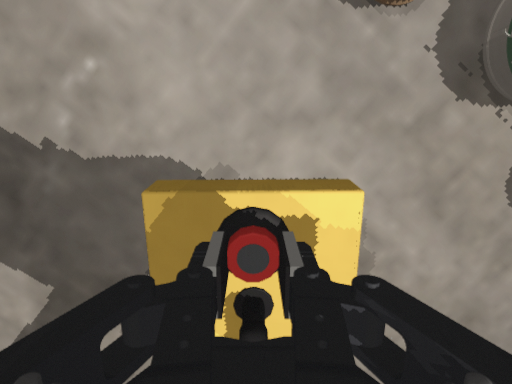

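Emit:
{"name": "drive_tool", "arguments": {
  "steps": [
    [0,0,-2,0,-1],
    [0,0,-4,0,-1],
    [0,0,-6,0,-1],
    [0,0,-8,0,-1],
    [0,0,-9,0,-1]
  ]
}}

```text
clock: 5.3
position: [0.5687, 0.1539, 0.045]
ee_rot: [0.003, 0.906, -0.423, -0.002]
contact_force: [0.3, 1.7, -4.0]
width: 0.0235
```

```bash
python3 - <<'E'
from h import *
from rig import manip
s,k,im=wshot('w5')
need(s,[.5687,.154,.035],.702-np.pi/2); print(s['contact_force'],s['moment'])
E
```

```text
shift mm [-0.1 -0.1 10. ] turn -0.0038 | pos [0.5687 0.1539 0.045 ] yaw -0.8726 tilt 0.46 w 0.0235 t 5.3
[ 0.33302876  1.67542934 -4.00232591] [ 0.18426593 -0.04848681 -0.03245084]
```

View pics/w5.png

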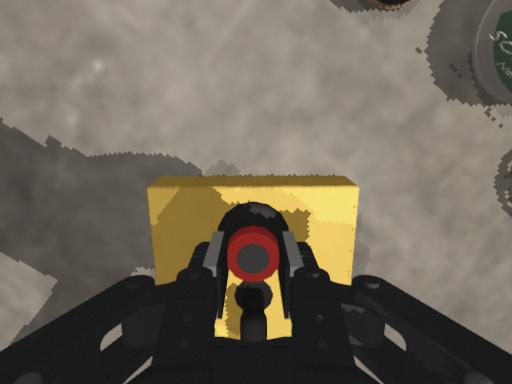

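Emit:
{"name": "drive_tool", "arguments": {
  "steps": [
    [0,0,-1,0,-1],
    [0,0,-2,0,-1],
    [0,0,-2.5,0,-1],
    [0,0,-3,0,-1],
    [0,0,-3,0,-1]
  ]
}}

```text
clock: 5.85
position: [0.568, 0.1534, 0.0477]
ee_rot: [0.004, 0.906, -0.422, -0.003]
contact_force: [-1.6, -0.5, -5.0]
width: 0.0239
```

```bash
python3 - <<'E'
from h import *
from rig import manip
s,k,im=wshot('w6')
need(s,[.5687,.154,.035],.702-np.pi/2); print(s['contact_force'],s['moment'])
for c in('top','side'):cv2.imwrite(f'pics/{c}6.png',manip.get_image(c))
cv2.imwrite('pics/w6c.png',np.hstack([cv2.resize(cv2.imread('pics/side6.png')[200:310,210:340],(520,440)),cv2.resize(cv2.imread('pics/w6.png')[150:350,120:380],(260,200)).repeat(1,0) if 0 else cv2.copyMakeBorder(cv2.resize(im[150:350,120:380],(270,208)),0,232,0,0,0)]))
E
```

```text
shift mm [ 0.1 -1.1 12.6] turn -0.0036 | pos [0.568  0.1534 0.0477] yaw -0.8724 tilt 0.57 w 0.0239 t 5.85
[-1.5936508  -0.46601298 -4.97977032] [-0.13683212  0.13973375 -0.00843011]
```

View pics/w6c.png

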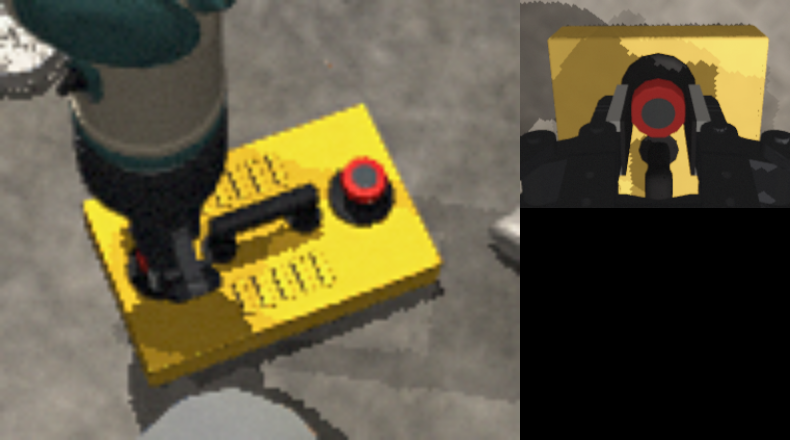

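Emit:
{"name": "drive_tool", "arguments": {
  "steps": [
    [0,0,0,0,0.1],
    [0,0,0,0,0.1],
    [0,0,0,0,0.1],
    [0,0,-20,0,0.1],
    [0,0,-60,0,0.1]
  ]
}}

```text
clock: 6.5
position: [0.5665, 0.1536, 0.1058]
ee_rot: [0.006, 0.906, -0.422, -0.006]
contact_force: [0.3, -0.0, 0.3]
width: 0.0471
```

Emit:
{"name": "drive_tool", "arguments": {
  "steps": [
    [0,30,-30,0,0.1],
    [0,60,-40,0,0.1],
    [0,60,-40,0,0.1],
    [0,60,-40,0,0.1]
  ]
}}

```text
clock: 6.9
position: [0.5216, 0.1152, 0.1478]
ee_rot: [0.005, 0.906, -0.423, -0.004]
contact_force: [0.8, -0.1, -1.1]
width: 0.0468
```

```bash
python3 - <<'E'
from h import *
from rig import manip
s,k,im=wshot('w7'); print(abs(s['qd']).max())
p,f=gfit(im,k,[.5208,.1139,.702]); print('gfit',p,f)
h,ss,v=cv2.split(cv2.cvtColor(im,cv2.COLOR_BGR2HSV))
red=((h<6)|(h>174))&(ss>140)&(v>90)
for b in blobs(red,100): print(b,ray(b[0],k,.053).round(4))
for q in (p,[.5208,.1139,.702]): print(pose(q,[[.062,0,.053],[-.062,0,.053]]).round(4).tolist(),proj(pose(q,[[.062,0,.053],[-.062,0,.053],[.062,0,.042]]),k).round(1).tolist())
need(s,[*p[:2],.08],p[2]-np.pi/2)
E
```

```text
0.031743794020663164
gfit [0.52101642 0.11389417 0.70566246] 0.01914838735950941
(array([253.71, 112.13]), 662, array([236,  94,  36,  37], dtype=int32)) [0.5684 0.1541 0.053 ]
(array([ 36.17, 189.88]), 943, array([ 18, 163,  39,  55], dtype=int32)) [0.4175 0.2445 0.053 ]
(array([  3.41, 224.16]), 120, array([  0, 214,  11,  20], dtype=int32)) [0.3759 0.2504 0.053 ]
(array([255.31, 264.04]), 505, array([240, 250,  31,  32], dtype=int32)) [0.4769 0.0757 0.053 ]
[[0.5682, 0.1541, 0.053], [0.4738, 0.0737, 0.053]] [[253.5, 112.3], [254.8, 268.1], [253.6, 111.7]]
[[0.5681, 0.1539, 0.053], [0.4735, 0.0739, 0.053]] [[253.7, 112.5], [254.3, 268.3], [253.7, 112.0]]
shift mm [ 0.9  0.5 67.8] turn -0.0081 | pos [0.5216 0.1152 0.1478] yaw -0.8732 tilt 0.74 w 0.0468 t 6.9
```

View pics/w7.png

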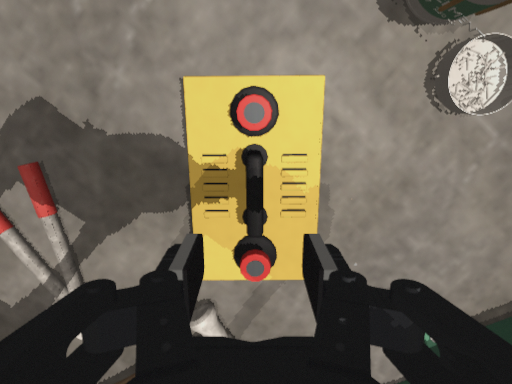

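```bash
python3 - <<'E'
from h import *
k=dict(np.load('w7.npz')); p=[.521,.1139,.7057]
for x in(.062,-.062):
  for z in (.041,.047,.053):
    a=np.linspace(0,2*np.pi,60); c=proj(pose(p,np.c_[x+.013*np.cos(a),.013*np.sin(a),0*a+z]),k); print(x,z,(c.max(0)-c.min(0)).round(1),c.min(0).round(1),c.max(0).round(1))
k=dict(np.load('w3.npz'))
for z in (.041,.047,.053):
    x=.062;a=np.linspace(0,2*np.pi,60); c=proj(pose(p,np.c_[x+.013*np.cos(a),.013*np.sin(a),0*a+z]),k); print('w3',x,z,(c.max(0)-c.min(0)).round(1),c.min(0).round(1),c.max(0).round(1))
E
```

```text
0.062 0.041 [34.7 35.8] [236.2  93.5] [270.9 129.3]
0.062 0.047 [35.6 36.7] [235.8  93.4] [271.3 130. ]
0.062 0.053 [36.5 37.6] [235.3  93.2] [271.8 130.8]
-0.062 0.041 [30.4 27.4] [239.6 247.2] [269.9 274.6]
-0.062 0.047 [31.  27.9] [239.3 250.4] [270.3 278.3]
-0.062 0.053 [31.7 28.4] [238.9 253.7] [270.6 282.1]
w3 0.062 0.041 [31.7 30.7] [236.7 168.8] [268.4 199.5]
w3 0.062 0.047 [32.4 31.4] [236.3 170.3] [268.7 201.7]
w3 0.062 0.053 [33.1 32. ] [235.9 171.9] [269.1 203.9]
```

Emit:
{"name": "drive_tool", "arguments": {
  "steps": [
    [1,0.5,30,-0.008,0.1],
    [1,0.5,60,-0.008,0.1],
    [1,0.5,85,-0.008,0.1],
    [1,0.5,100,-0.008,0.1],
    [1,0.5,100,-0.008,0.1]
  ]
}}

```text
clock: 7.45
position: [0.5194, 0.1142, 0.0442]
ee_rot: [0.006, 0.908, -0.419, -0.007]
contact_force: [-0.3, -0.2, -0.7]
width: 0.0472
```

```bash
python3 - <<'E'
from h import *
from rig import manip
s=manip.get_state(); print(s['contact_force'])
need(s,[.521,.1139,.036],.7045-np.pi/2)
E
```

```text
[-0.25616721 -0.21100501 -0.66615198]
shift mm [ 1.4 -1.2  8.2] turn 0.0019 | pos [0.5194 0.1142 0.0442] yaw -0.8644 tilt 1.11 w 0.0472 t 7.45
```

Emit:
{"name": "drive_tool", "arguments": {
  "steps": [
    [1,-1,4,0,0.1],
    [1,-1,8,0,0.1],
    [1,-1,8,0,0.1],
    [1,-1,8,0,-1],
    [1,-1,8,0,-1]
  ],
  "squeeze": 80
}}

```text
clock: 7.95
position: [0.5211, 0.1141, 0.0368]
ee_rot: [0.006, 0.908, -0.419, -0.007]
contact_force: [-0.1, -0.4, 0.4]
width: 0.0182
```

Emit:
{"name": "drive_tool", "arguments": {
  "steps": [
    [0,0,0,0,-1],
    [0,0,0,0,-1],
    [0,0,0,0,-1],
    [0,0,0,0,-1]
  ]
}}

```text
clock: 8.35
position: [0.5211, 0.114, 0.0371]
ee_rot: [0.006, 0.908, -0.419, -0.007]
contact_force: [-0.3, -0.8, 2.6]
width: 0.0112
```

```bash
python3 - <<'E'
from h import *
from rig import manip
s=manip.get_state(); print(s['contact_force'],s['moment'])
need(s,[.521,.1139,.036],.7045-np.pi/2)
# case pose refine prep
R=toolR(s); print(R[:,2])
E
```

```text
[-0.25523937 -0.7562257   2.57071386] [-0.13283587  0.12096006 -0.02155418]
shift mm [0.  0.2 1.1] turn 0.0019 | pos [0.5211 0.114  0.0371] yaw -0.8644 tilt 1.03 w 0.0112 t 8.35
[-0.01724514 -0.00507369 -0.99983842]
```

Emit:
{"name": "drive_tool", "arguments": {
  "steps": [
    [0,0,-10,0,-1],
    [0,0,-30,0,-1],
    [0,0,-60,0,-1],
    [0,0,-90,0,-1],
    [0,0,-120,0,-1]
  ]
}}

```text
clock: 8.85
position: [0.5217, 0.1147, 0.157]
ee_rot: [0.007, 0.908, -0.419, -0.008]
contact_force: [0.4, 0.1, -9.0]
width: 0.0113
```

```bash
python3 - <<'E'
from h import *
from rig import manip
s,k,im=wshot('w8'); print(s['contact_force'],s['moment'],s['qpos'].round(2))
need(s,[.521,.1139,.036],.7045-np.pi/2)
# simulate camera for hypothetical TCP
R=toolR(s); Rc=cv2.Rodrigues(k['rvec'])[0]; C=-Rc.T@k['tvec'].ravel()
Cl=R.T@(C-s['position']); Rl=Rc@R   # cam from tool
np.savez('cam',Cl=Cl,Rl=Rl); print(Cl,k['camera_matrix'][0,0])
case=[.547,-.219,-.39]
cor=np.array([[x,y,.08] for x in(-.082,.082) for y in(-.048,.048)])
def sim(pos,yaw):
    Rt=Ro.from_euler('z',yaw).as_matrix()@np.diag([1,-1,-1.]); Rw=Rl@Rt.T; Cw=pos+Rt@Cl
    kk=dict(rvec=cv2.Rodrigues(Rw)[0],tvec=-Rw@Cw,camera_matrix=k['camera_matrix'])
    g=proj((np.array(pos)+ (Rt@np.array([[x,y,z] for x in(-.055,.055) for y in (-.089,.089) for z in (.010,.037)]).T).T),kk)
    return proj(pose(case,cor),kk).round(0).tolist(), g.min(0).round(),g.max(0).round()
for pos,yaw in (([.45,-.0,.33],-.866),([.40,-.08,.35],-.866),([.45,0,.35],-1.4),([.55,0.03,.35],-1.4),([.52,0.0,.38],-1.4)):
    print(pos,yaw,*sim(pos,yaw))
E
```

```text
[ 0.41693254  0.08013916 -9.04313762] [ 0.03384239 -0.11312458 -0.0075727 ] [ 0.09  0.28  1.69 -0.    1.19  0.95]
shift mm [  1.3  -1.3 121. ] turn 0.0019 | pos [0.5217 0.1147 0.157 ] yaw -0.8644 tilt 1.23 w 0.0113 t 8.85
[-0.00018643 -0.06760816 -0.1424459 ] 321.93706617949516
[0.45, -0.0, 0.33] -0.866 [[385.0, 269.0], [358.0, 209.0], [504.0, 217.0], [483.0, 151.0]] [128.  53.] [378. 381.]
[0.4, -0.08, 0.35] -0.866 [[365.0, 201.0], [337.0, 137.0], [485.0, 145.0], [462.0, 74.0]] [128.  53.] [378. 381.]
[0.45, 0, 0.35] -1.4 [[426.0, 186.0], [369.0, 147.0], [515.0, 74.0], [455.0, 27.0]] [128.  53.] [378. 381.]
[0.55, 0.03, 0.35] -1.4 [[425.0, 257.0], [371.0, 223.0], [508.0, 159.0], [451.0, 119.0]] [128.  53.] [378. 381.]
[0.52, 0.0, 0.38] -1.4 [[401.0, 226.0], [348.0, 193.0], [478.0, 130.0], [423.0, 91.0]] [128.  53.] [378. 381.]
```

View pics/w8.png

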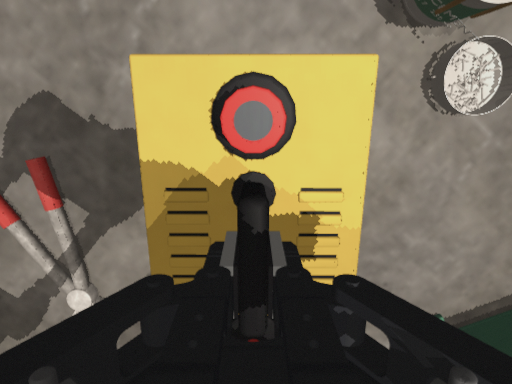

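```bash
python3 - <<'E'
from h import *
from rig import manip
s=manip.get_state()
need(s,[.44,-.01,.34],.7065-np.pi/2)
E
```

```text
shift mm [  39.2  147.8 -176.1] turn 0.0001 | pos [0.525  0.115  0.1624] yaw -0.8642 tilt 0.68 w 0.0114 t 8.9
```

Emit:
{"name": "drive_tool", "arguments": {
  "steps": [
    [6,22,-26,0,-1],
    [14,52,-62,0,-1],
    [22,82,-98,0,-1],
    [30,112,-134,0,-1],
    [35,134,-159,0,-1]
  ]
}}

```text
clock: 9.4
position: [0.4461, 0.0009, 0.3235]
ee_rot: [0.005, 0.908, -0.419, -0.004]
contact_force: [1.4, 1.1, -8.0]
width: 0.0116
```

Emit:
{"name": "drive_tool", "arguments": {
  "steps": [
    [3,10,-12,0,-1],
    [4,14,-17,0,-1],
    [4,14,-17,0,-1],
    [4,14,-17,0,-1],
    [4,14,-17,0,-1]
  ]
}}

```text
clock: 9.9
position: [0.438, -0.0104, 0.3391]
ee_rot: [0.005, 0.908, -0.419, -0.006]
contact_force: [-0.0, -0.6, -8.5]
width: 0.0109
```

```bash
python3 - <<'E'
from h import *
from rig import manip
s,k,im=wshot('w9'); print(abs(s['qd']).max(),s['contact_force'],s['moment'])
need(s,[.44,-.01,.34],.7065-np.pi/2)
print(proj(pose([.547,-.219,-.39],[[x,y,.08] for x in(-.082,.082) for y in(-.048,.048)]),k).round())
E
```

```text
0.009226480828329066 [-0.01919853 -0.64129207 -8.49355543] [-0.02048387 -0.05834536  0.02307692]
shift mm [ 1.  -1.8 -0.9] turn 0.0005 | pos [ 0.438  -0.0104  0.3391] yaw -0.8638 tilt 0.86 w 0.0109 t 9.9
[[385. 253.]
 [358. 193.]
 [504. 201.]
 [483. 135.]]
```

View pics/w9.png

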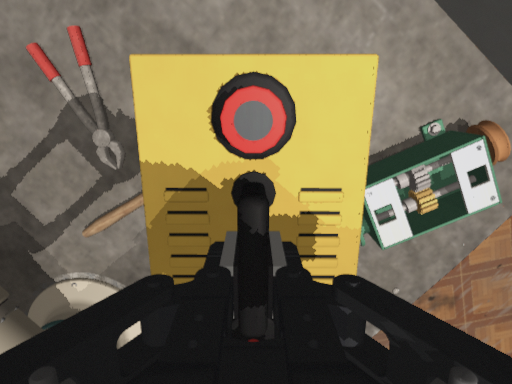

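```bash
python3 - <<'E'
from h import *
k=dict(np.load('w9.npz')); im=cv2.imread('pics/w9.png')
c=im[120:260,355:512]; cv2.imwrite('pics/w9c.png',cv2.resize(c,None,fx=4.5,fy=4.2,interpolation=cv2.INTER_CUBIC))
g=cv2.cvtColor(im,cv2.COLOR_BGR2GRAY); hsv=cv2.cvtColor(im,cv2.COLOR_BGR2HSV)
w=((hsv[...,1]<45)&(hsv[...,2]>150)); w[:120]=0;w[260:]=0;w[:,:355]=0
for b in blobs(w,200):
    print('white',b)
    x,y,a,bb=b[2]; m=np.zeros(w.shape,np.uint8); m[y:y+bb,x:x+a]=w[y:y+bb,x:x+a]
    cs,h=cv2.findContours(m,cv2.RETR_CCOMP,cv2.CHAIN_APPROX_NONE)
    for i,cc in enumerate(cs):
        if h[0][i][3]>=0 and cv2.contourArea(cc)>30: M=cv2.moments(cc); u=(M['m10']/M['m00'],M['m01']/M['m00']); print('hole',u,cv2.contourArea(cc),ray(u,k,.08),cv2.boxPoints(cv2.minAreaRect(cc)).round(1).tolist())
    big=max(cs,key=cv2.contourArea); M=cv2.moments(cv2.convexHull(big)); u=(M['m10']/M['m00'],M['m01']/M['m00']); print('hullc',u,ray(u,k,.08))
p=[.547,-.219,-.39]
print(proj(pose(p,[[.062,0,.08],[-.062,0,.08]]),k))
E
```

```text
white (array([474.43, 176.22]), 1863, array([451, 139,  49,  75], dtype=int32))
hole (478.1518817204301, 175.7741935483871) 372.0 [ 0.60449505 -0.24254547  0.08      ] [[463.79998779296875, 171.5], [485.29998779296875, 162.89999389648438], [492.20001220703125, 180.10000610351562], [470.70001220703125, 188.6999969482422]]
hullc (475.0775211352656, 176.0377415458937) [ 0.60174868 -0.23986288  0.08      ]
white (array([388.27, 211.92]), 1728, array([365, 178,  48,  70], dtype=int32))
hole (384.6210191082803, 214.4171974522293) 314.0 [ 0.49158671 -0.19090696  0.08      ] [[371.79998779296875, 210.10000610351562], [391.0, 202.39999389648438], [397.5, 218.8000030517578], [378.3999938964844, 226.39999389648438]]
hullc (388.2477042049299, 211.95368132753342) [ 0.49704372 -0.19198749  0.08      ]
[[478.07006098 175.87514371]
 [385.89732994 217.55637028]]
```

View pics/w9c.png

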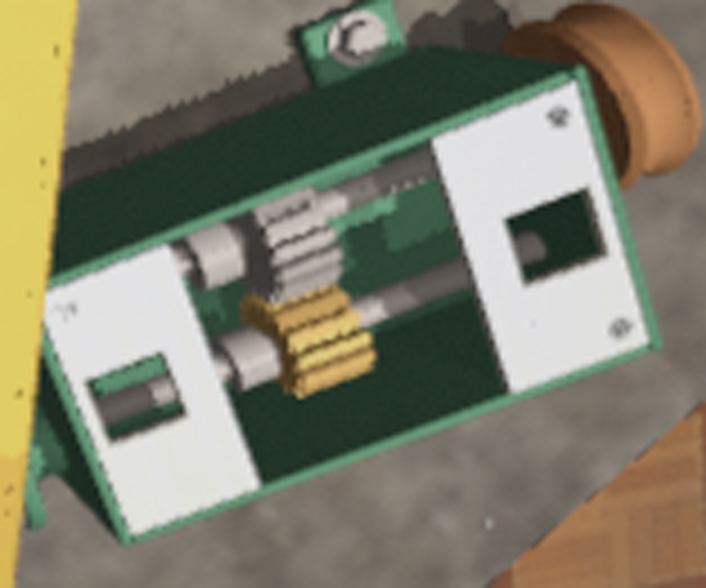

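```bash
python3 - <<'E'
from h import *
from rig import manip
k=dict(np.load('w9.npz')); kt=manip.get_calibration('top'); ks=manip.get_calibration('side')
L=np.array([[.082,.048,.08],[.082,-.048,.08],[-.082,-.048,.08],[.062,0,.08],[-.062,0,.08]])
U=np.array([[484.6,136.2],[501.7,202.1],[383.2,249.3],[478.15,175.8],[384.6,214.4]])
def fit(L,U,k):
    r=least_squares(lambda p:(proj(pose(p,L),k)-U).ravel(),[.547,-.219,-.4]); return r.x.round(4),r.fun.round(1)
print('wrist',fit(L,U,k)); print('corners',fit(L[:3],U[:3],k)); print('holes',fit(L[3:],U[3:],k))
a=cv2.imread('pics/top0.png')[175:265,295:375]; cv2.imwrite('pics/t_case.png',cv2.resize(a,None,fx=6.5,fy=6.5,interpolation=cv2.INTER_CUBIC))
a=cv2.imread('pics/side0.png')[100:185,255:350]; cv2.imwrite('pics/s_case.png',cv2.resize(a,None,fx=7,fy=7,interpolation=cv2.INTER_CUBIC))
E
```

```text
wrist (array([ 0.548 , -0.217 , -0.4312]), array([ 0.3, -1.4,  0.8,  0.4, -1.4,  1.1,  0.1,  0.3,  0.1,  0.1]))
corners (array([ 0.5479, -0.2172, -0.4311]), array([ 0.3, -1.3,  0.8,  0.5, -1.3,  1.2]))
holes (array([ 0.548 , -0.2167, -0.4294]), array([-0.1,  0. ,  0.1, -0. ]))
```

View pics/t_case.png

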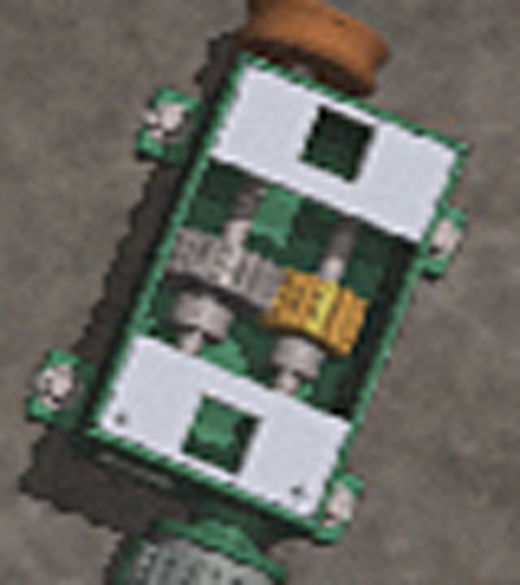

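View pics/s_case.png

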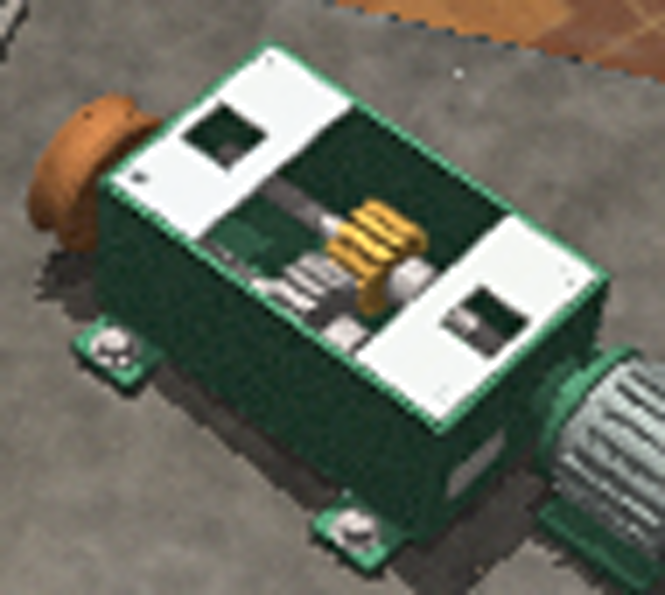

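```bash
python3 - <<'E'
from h import *
from rig import manip
kt=manip.get_calibration('top'); ks=manip.get_calibration('side')
L=np.array([[.082,.048,.08],[.082,-.048,.08],[-.082,-.048,.08],[-.082,.048,.08],[.062,0,.08],[-.062,0,.08]])
T=np.array([[245,60],[465,150],[322,535],[95,430],[338,143],[219,434]])/6.5-.5+[295,175]
S=np.array([[103,182],[270,42],[607,277],[437,430],[227,135],[485,321]])/7-.5+[255,100]
def fit(L,U,k):
    r=least_squares(lambda p:(proj(pose(p,L),k)-U).ravel(),[.547,-.219,-.4]); return r.x.round(4),r.fun.round(1).tolist()
print(fit(L,T,kt));print(fit(L,S,ks));
for i in (slice(0,4),slice(4,6)): print(fit(L[i],T[i],kt)[0],fit(L[i],S[i],ks)[0])
E
```

```text
(array([ 0.5487, -0.2189, -0.4246]), [-0.3, -1.2, 1.0, -0.5, -0.2, -0.0, -1.2, 0.9, 0.1, 0.3, 0.6, 0.5])
(array([ 0.5481, -0.216 , -0.4344]), [-1.0, -0.3, 0.1, -1.1, 0.9, -0.1, 0.4, 0.8, -0.3, 0.0, -0.1, 0.3])
[ 0.5481 -0.2193 -0.4226] [ 0.5483 -0.2156 -0.4346]
[ 0.5497 -0.2181 -0.434 ] [ 0.5478 -0.2168 -0.4332]
```

```bash
python3 - <<'E'
from h import *
from rig import manip
need(manip.get_state(),[.548,-.217,.20],-.43-np.pi/2)
E
```

```text
shift mm [229.3  48.7 138.6] turn 1.1371 | pos [ 0.4381 -0.0105  0.3393] yaw -0.8637 tilt 0.85 w 0.0116 t 9.95
```

Emit:
{"name": "drive_tool", "arguments": {
  "steps": [
    [12,3,5,0.08,-1],
    [32,7,15,0.19,-1],
    [54,12,28,0.31,-1],
    [77,17,42,0.43,-1],
    [100,22,56,0.55,-1]
  ]
}}

```text
clock: 10.45
position: [0.4861, -0.1012, 0.2816]
ee_rot: [0.006, 0.759, -0.651, -0.005]
contact_force: [-0.3, 0.2, -7.7]
width: 0.0111
```

```bash
python3 - <<'E'
from h import *
from rig import manip
need(manip.get_state(),[.548,-.217,.20],-.43-np.pi/2)
E
```

```text
shift mm [123.8 -44.8  81.1] turn 0.5832 | pos [ 0.4861 -0.1012  0.2816] yaw -1.4176 tilt 0.9 w 0.0111 t 10.45
```

Emit:
{"name": "drive_tool", "arguments": {
  "steps": [
    [25,-9,16,0.12,-1],
    [50,-18,33,0.24,-1],
    [75,-27,49,0.36,-1],
    [100,-36,66,0.48,-1],
    [120,-43,79,0.57,-1]
  ]
}}

```text
clock: 10.95
position: [0.5464, -0.2144, 0.1996]
ee_rot: [-0.008, -0.544, 0.839, 0.004]
contact_force: [-0.2, 0.8, -8.8]
width: 0.0114
```

Emit:
{"name": "drive_tool", "arguments": {
  "steps": [
    [0,0,0,0,-1],
    [0,0,0,0,-1],
    [0,0,0,0,-1]
  ]
}}

```text
clock: 11.25
position: [0.5463, -0.2133, 0.1992]
ee_rot: [-0.008, -0.544, 0.839, 0.005]
contact_force: [1.6, 0.7, -7.6]
width: 0.011
```

```bash
python3 - <<'E'
from h import *
from rig import manip
s,k,im=wshot('w10'); print(abs(s['qd']).max(),s['contact_force'],s['moment'])
need(s,[.548,-.217,.13],-.43-np.pi/2)
for c in('top','side'):cv2.imwrite(f'pics/{c}10.png',manip.get_image(c))
a=cv2.imread('pics/side10.png')[60:200,240:380];b=cv2.imread('pics/top10.png')[150:290,280:420]
cv2.imwrite('pics/c10.png',np.hstack([cv2.resize(x,(400,400),interpolation=cv2.INTER_CUBIC) for x in(a,b)]))
E
```

```text
0.018887721373066844 [ 1.59920062  0.67471005 -7.63185929] [ 0.0332496  -0.062851   -0.02217154]
shift mm [ 2.  -4.2 69.2] turn 0.0107 | pos [ 0.5463 -0.2133  0.1992] yaw -1.9901 tilt 1.06 w 0.011 t 11.25
```

View pics/c10.png

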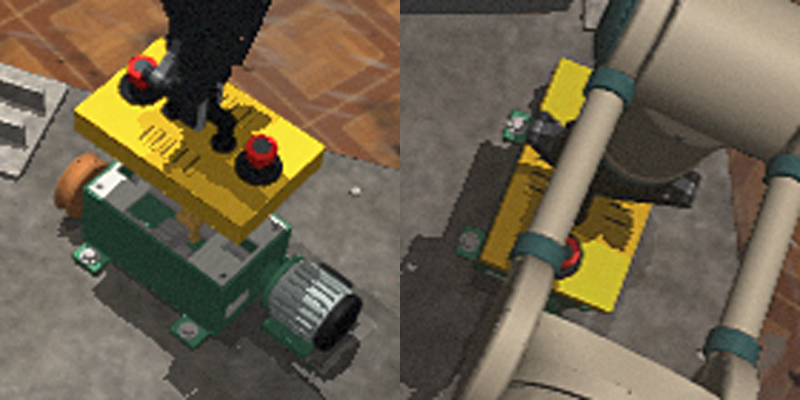

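View pics/w10.png

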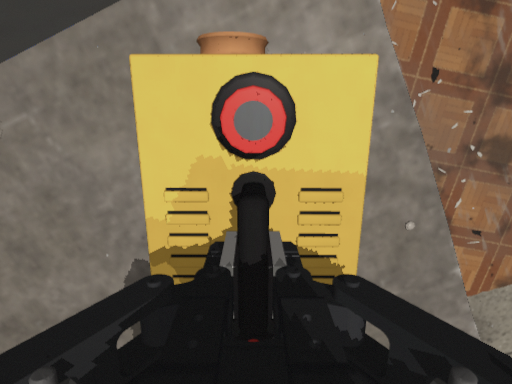

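```bash
cat >> h.py <<'E'
# guard in tool frame from grip
def q2R(q): w,x,y,z=q; return Ro.from_quat([x,y,z,w]).as_matrix()
def gpose(s,grip):
    T=grip; R=toolR(s)
    Rg=R@T['Rtg']; pg=s['position']+R@T['ptg']
    return pg, np.arctan2(Rg[1,0],Rg[0,0]), np.arccos(Rg[2,2]), Rg
E
python3 - <<'E'
from h import *
from rig import manip
# grip: tilt z (-0.01724514 -0.00507369 -0.99983842), yaw -.8644, pos .5211,.114,.0371
z=np.array([-.01724514,-.00507369,-.99983842]); x=np.array([np.cos(-.8644),np.sin(-.8644),0]); x-=z*(x@z); x/=np.linalg.norm(x); R=np.c_[x,np.cross(z,x),z]
Rg=Ro.from_euler('z',.7055).as_matrix()
T=dict(Rtg=R.T@Rg,ptg=R.T@(np.array([.5209,.1139,0])-np.array([.5211,.114,.0371]))); np.savez('grip',**T)
s=manip.get_state(); p,y,t,Rg=gpose(s,T); print(p,y,np.degrees(t),Rg[:,2])
E
```

```text
[ 0.54613135 -0.21402361  0.16321544] -0.4200680203509619 0.9582006560437313 [0.00436145 0.01614432 0.99986016]
```

```bash
cat > gn.py <<'E'
from h import *
from rig import manip
import sys
def run(z):
    T=np.load('grip.npz'); s=manip.get_state(); p,y,t,Rg=gpose(s,T); print('guard',p.round(4),'yaw',round(y,4),'z',Rg[:,2].round(4),'F',s['contact_force'].round(1),'M',s['moment'].round(2),'qd',abs(s['qd']).max().round(3))
    R=toolR(s);y0=np.arctan2(R[1,0],R[0,0])
    need(s,s['position']+np.array([.548,-.217,z])-p,y0+(-.43-y))
run(float(sys.argv[1]))
E
python3 gn.py .095
```

```text
guard [ 0.5461 -0.214   0.1632] yaw -0.4201 z [0.0044 0.0161 0.9999] F [-0.1  0.1 -8. ] M [-0.06  0.02 -0.04] qd 0.004
shift mm [ 1.3 -3.9 68.2] turn 0.0099 | pos [ 0.5465 -0.2136  0.2003] yaw -1.9901 tilt 0.95 w 0.0115 t 11.4
```

Emit:
{"name": "drive_tool", "arguments": {
  "steps": [
    [1,-4,15,0.01,-1],
    [1,-4,35,0.01,-1],
    [1,-4,55,0.01,-1],
    [1,-4,68,0.01,-1],
    [1,-4,68,0.01,-1]
  ]
}}

```text
clock: 11.9
position: [0.5472, -0.2152, 0.1307]
ee_rot: [-0.009, -0.54, 0.841, 0.005]
contact_force: [0.1, 0.5, -9.8]
width: 0.0112
```

Emit:
{"name": "drive_tool", "arguments": {
  "steps": [
    [0,0,0,0,-1],
    [0,0,0,0,-1]
  ]
}}

```text
clock: 12.1
position: [0.5478, -0.2154, 0.1318]
ee_rot: [-0.008, -0.54, 0.841, 0.004]
contact_force: [-0.1, -0.8, -9.0]
width: 0.0111
```

```bash
python3 gn.py .060; python3 - <<'E'
from h import *
from rig import manip
for c in('top','side'):cv2.imwrite(f'pics/{c}11.png',manip.get_image(c))
a=cv2.imread('pics/side11.png')[80:200,240:360];b=cv2.imread('pics/top11.png')[150:290,280:420]
cv2.imwrite('pics/c11.png',np.hstack([cv2.resize(x,(400,400),interpolation=cv2.INTER_CUBIC) for x in(a,b)]))
E
```

```text
guard [ 0.5474 -0.2158  0.0947] yaw -0.4294 z [0.0065 0.0151 0.9999] F [-0.1 -0.8 -9. ] M [ 0.01 -0.09 -0.04] qd 0.003
shift mm [ 0.5 -1.6 34.7] turn 0.0006 | pos [ 0.5478 -0.2154  0.1318] yaw -1.9994 tilt 1.06 w 0.0111 t 12.1
```

View pics/c11.png

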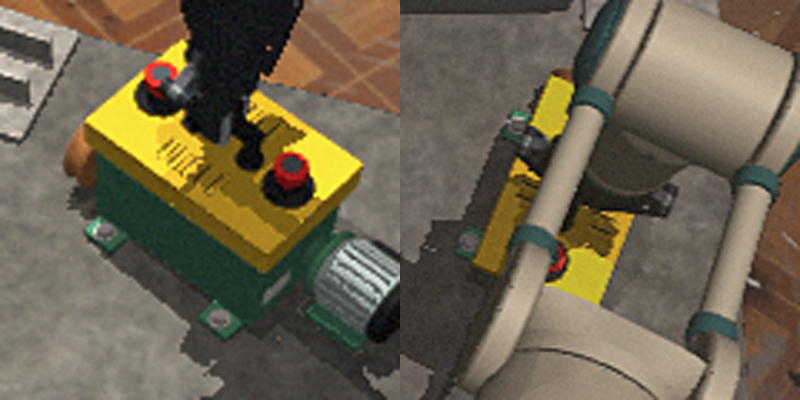

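Emit:
{"name": "drive_tool", "arguments": {
  "steps": [
    [0.5,-1.5,5,0,-1],
    [0.5,-1.5,11,0,-1],
    [0.5,-1.5,17,0,-1],
    [0.5,-1.5,22,0,-1],
    [0.5,-1.5,27,0,-1]
  ]
}}

```text
clock: 12.7
position: [0.5482, -0.2166, 0.104]
ee_rot: [-0.008, -0.54, 0.841, 0.005]
contact_force: [-0.0, 0.0, -8.6]
width: 0.0111
```

```bash
python3 gn.py .056
```

```text
guard [ 0.5478 -0.217   0.0669] yaw -0.4296 z [0.007  0.0149 0.9999] F [-0.   0.  -8.6] M [-0.   -0.03 -0.01] qd 0.115
shift mm [-0.2 -0.4 10.9] turn 0.0004 | pos [ 0.5482 -0.2166  0.104 ] yaw -1.9996 tilt 1.08 w 0.0111 t 12.7
```

Emit:
{"name": "drive_tool", "arguments": {
  "steps": [
    [0,0,3,0,-1],
    [0,0,6,0,-1],
    [0,0,8,0,-1],
    [0,0,10,0,-1],
    [0,0,10.5,0,-1]
  ]
}}

```text
clock: 13.2
position: [0.5482, -0.2167, 0.0936]
ee_rot: [-0.008, -0.54, 0.841, 0.004]
contact_force: [0.0, 0.2, -6.5]
width: 0.0113
```

```bash
python3 gn.py .056
```

```text
guard [ 0.5478 -0.2171  0.0565] yaw -0.4295 z [0.0067 0.0152 0.9999] F [ 0.   0.2 -6.5] M [ 0.07  0.05 -0.02] qd 0.003
shift mm [-0.2 -0.2  0.5] turn 0.0005 | pos [ 0.5482 -0.2167  0.0936] yaw -1.9996 tilt 1.07 w 0.0113 t 13.2
```

Emit:
{"name": "drive_tool", "arguments": {
  "steps": [
    [0,0,1,0,-1],
    [0,0,1,0,-1],
    [0,0,1,0,-0.3],
    [0,0,1,0,0.1],
    [0,0,1,0,0.1]
  ]
}}

```text
clock: 13.7
position: [0.5492, -0.2172, 0.0937]
ee_rot: [-0.008, -0.54, 0.841, 0.003]
contact_force: [-0.2, 0.1, 0.6]
width: 0.0467
```

Emit:
{"name": "drive_tool", "arguments": {
  "steps": [
    [0,0,0,0,0.1],
    [0,0,0,0,0.1],
    [0,0,-20,0,0.1],
    [0,0,-50,0,0.1],
    [0,0,-90,0,0.1]
  ]
}}

```text
clock: 14.2
position: [0.5495, -0.2163, 0.183]
ee_rot: [-0.009, -0.54, 0.841, 0.005]
contact_force: [0.7, -0.8, -0.5]
width: 0.0473
```

Emit:
{"name": "drive_tool", "arguments": {
  "steps": [
    [0,20,-30,0,0.1],
    [0,30,-40,0,0.1],
    [0,30,-40,0,0.1],
    [0,30,-40,0,0.1]
  ]
}}

```text
clock: 14.6
position: [0.5226, -0.2036, 0.2224]
ee_rot: [-0.009, -0.54, 0.841, 0.005]
contact_force: [-0.3, 0.4, 0.3]
width: 0.0471
```

```bash
python3 - <<'E'
from h import *
from rig import manip
s,k,im=wshot('w12'); print(abs(s['qd']).max(),s['contact_force'])
p,f=gfit(im,k,[.548,-.217,-.43],.056); print('gfit',p,f)
need(s,[.548,-.217,.2],-2.0)
h,ss,v=cv2.split(cv2.cvtColor(im,cv2.COLOR_BGR2HSV))
red=((h<6)|(h>174))&(ss>140)&(v>90)
for b in blobs(red,100): print(b,ray(b[0],k,.109).round(4))
for z in(.097,.109): print(pose(p,[[.062,0,z],[-.062,0,z]]).round(4).tolist(),proj(pose(p,[[.062,0,z],[-.062,0,z]]),k).round(1).tolist())
for c in('top','side'):cv2.imwrite(f'pics/{c}12.png',manip.get_image(c))
a=cv2.imread('pics/side12.png')[80:200,240:360];b=cv2.imread('pics/top12.png')[150:290,280:420]
cv2.imwrite('pics/c12.png',np.hstack([cv2.resize(x,(400,400),interpolation=cv2.INTER_CUBIC) for x in(a,b)]))
E
```

```text
0.02447682298160192 [-0.29558417  0.35093856  0.33140266]
gfit [ 0.54779922 -0.21661253 -0.42850148] 0.007775312143573854
shift mm [  1.4 -29.   21.9] turn 0.0004 | pos [ 0.5226 -0.2036  0.2224] yaw -1.9996 tilt 1.18 w 0.0471 t 14.6
(array([253.42,  69.12]), 629, array([236,  51,  35,  37], dtype=int32)) [ 0.6041 -0.2425  0.109 ]
(array([253.22, 221.49]), 469, array([239, 208,  29,  30], dtype=int32)) [ 0.4943 -0.1921  0.109 ]
[[0.6042, -0.2424, 0.097], [0.4914, -0.1909, 0.097]] [[253.1, 70.3], [253.2, 219.8]]
[[0.6042, -0.2424, 0.109], [0.4914, -0.1909, 0.109]] [[253.2, 69.0], [253.3, 224.9]]
```

View pics/c12.png

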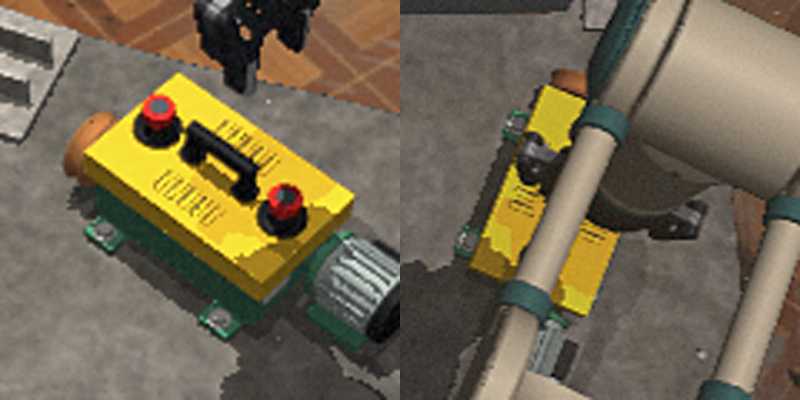

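View pics/w12.png

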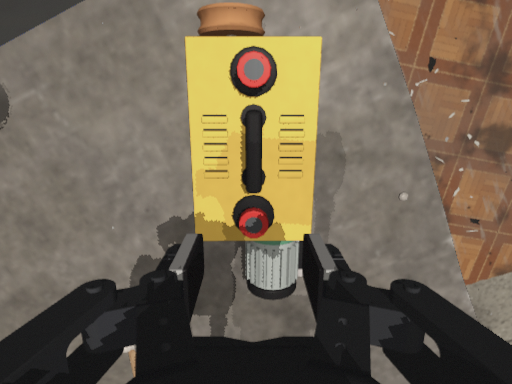

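```bash
python3 - <<'E'
from h import *
from rig import manip
s=manip.get_state(); need(s,[.6042,-.2424,.125],-2.0)
E
```

```text
shift mm [  0.5 -92.2  94.7] turn 0.0004 | pos [ 0.5227 -0.2037  0.2216] yaw -1.9996 tilt 1.28 w 0.0473 t 14.75
```

Emit:
{"name": "drive_tool", "arguments": {
  "steps": [
    [0,-30,15,0,-1],
    [0,-65,35,0,-1],
    [0.5,-92,60,0,-1],
    [0.5,-92,85,0,-1],
    [0.5,-92,90,0,-1]
  ]
}}

```text
clock: 15.25
position: [0.6022, -0.2414, 0.1242]
ee_rot: [-0.012, -0.54, 0.841, 0.01]
contact_force: [-0.7, 0.2, 0.4]
width: -0.0001
```

Emit:
{"name": "drive_tool", "arguments": {
  "steps": [
    [0,0,0,0,-1],
    [0,0,0,0,-1],
    [0,0,0,0,-1]
  ]
}}

```text
clock: 15.55
position: [0.6026, -0.2416, 0.1255]
ee_rot: [-0.011, -0.54, 0.841, 0.01]
contact_force: [-0.4, 0.3, -0.6]
width: -0.0002
```

```bash
python3 - <<'E'
from h import *
from rig import manip
s,k,im=wshot('w13'); print(s['contact_force']); need(s,[.6042,-.2424,.112],-2.0)
E
```

```text
[-0.35028402  0.27419404 -0.62433074]
shift mm [-0.1 -2.1 13.4] turn 0.0003 | pos [ 0.6026 -0.2416  0.1255] yaw -1.9997 tilt 1.69 w -0.0002 t 15.55
```

View pics/w13.png

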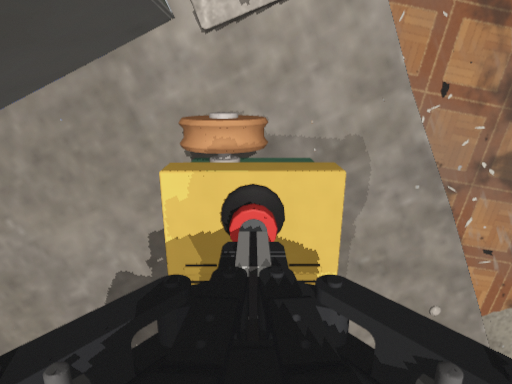

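Emit:
{"name": "drive_tool", "arguments": {
  "steps": [
    [0,-2,6,0,-1],
    [0,-2,11,0,-1],
    [0,-2,15,0,-1],
    [0,-2,19,0,-1],
    [0,-2,23,0,-1]
  ]
}}

```text
clock: 16.1
position: [0.6039, -0.2424, 0.1027]
ee_rot: [-0.011, -0.54, 0.841, 0.009]
contact_force: [-0.6, 0.4, 3.2]
width: -0.0001
```

```bash
python3 - <<'E'
from h import *
from rig import manip
s=manip.get_state(); print(s['contact_force'],s['moment']); need(s,[.6042,-.2424,.0965],-2.0)
E
```

```text
[-0.58322672  0.3960328   3.19456662] [ 0.08448338 -0.01630694  0.03670974]
shift mm [-0.2 -0.4  6.2] turn 0.0004 | pos [ 0.6039 -0.2424  0.1027] yaw -1.9996 tilt 1.64 w -0.0001 t 16.1
```

Pin is sliding (3.2 N). Continue to the stop.

Emit:
{"name": "drive_tool", "arguments": {
  "steps": [
    [0,0,2,0,-1],
    [0,0,4,0,-1],
    [0,0,5,0,-1],
    [0,0,6,0,-1],
    [0,0,7,0,-1]
  ]
}}

```text
clock: 16.6
position: [0.604, -0.2424, 0.0971]
ee_rot: [-0.011, -0.54, 0.841, 0.009]
contact_force: [-2.2, 3.1, 12.6]
width: -0.0
```

```bash
python3 - <<'E'
from h import *
from rig import manip
s=manip.get_state(); print(s['contact_force'],s['moment']); need(s,[.6042,-.2424,.0965],-2.0)
E
```

```text
[-2.17397286  3.10142776 12.56914683] [0.27745598 0.41243666 0.00485277]
shift mm [-0.1 -0.2  0.6] turn 0.0003 | pos [ 0.604  -0.2424  0.0971] yaw -1.9997 tilt 1.58 w -0.0 t 16.6
```

Emit:
{"name": "drive_tool", "arguments": {
  "steps": [
    [0,0,0.8,0,-1],
    [0,0,0.8,0,-1],
    [0,0,-15,0,-1],
    [0,0,-40,0,-1],
    [0,10,-60,0,-1]
  ]
}}

```text
clock: 17.1
position: [0.5973, -0.239, 0.1575]
ee_rot: [-0.011, -0.54, 0.841, 0.008]
contact_force: [-0.4, 0.0, -0.2]
width: -0.0001
```

```bash
python3 - <<'E'
from h import *
from rig import manip
s=manip.get_state(); print(s['contact_force']); need(s,[.4914,-.1909,.15],-2.0)
E
```

```text
[-0.41267778  0.03105891 -0.15384566]
shift mm [  0.2 116.1  10.4] turn 0.0002 | pos [ 0.5973 -0.239   0.1575] yaw -1.9998 tilt 1.55 w -0.0001 t 17.1
```

Emit:
{"name": "drive_tool", "arguments": {
  "steps": [
    [0,25,0,0,-1],
    [0,60,2,0,-1],
    [0,95,6,0,-1],
    [0,116,10,0,-1],
    [0,116,10,0,-1]
  ]
}}

```text
clock: 17.6
position: [0.488, -0.1888, 0.1497]
ee_rot: [-0.012, -0.54, 0.841, 0.01]
contact_force: [0.6, -0.5, -0.4]
width: -0.0
```

Emit:
{"name": "drive_tool", "arguments": {
  "steps": [
    [0,0,0,0,-1],
    [0,0,0,0,-1]
  ]
}}

```text
clock: 17.8
position: [0.4888, -0.1893, 0.1497]
ee_rot: [-0.012, -0.54, 0.841, 0.01]
contact_force: [0.9, -0.3, 0.2]
width: 0.0002
```

```bash
python3 - <<'E'
from h import *
from rig import manip
s,k,im=wshot('w14'); print(s['contact_force']); need(s,[.4914,-.1909,.112],-2.0)
p,f=gfit(im,k,[.548,-.217,-.43],.056); print('gfit',p,f)
for c in('side',):cv2.imwrite(f'pics/{c}14.png',manip.get_image(c))
a=cv2.imread('pics/side14.png')[80:200,240:360]
cv2.imwrite('pics/c14.png',np.hstack([cv2.resize(a,(400,384),interpolation=cv2.INTER_CUBIC),im[:,56:456]]))
E
```

```text
[ 0.91764889 -0.31040536  0.19970157]
shift mm [ 0.1 -4.2 37.6] turn 0.0004 | pos [ 0.4888 -0.1893  0.1497] yaw -1.9996 tilt 1.76 w 0.0002 t 17.8
gfit [ 0.51933333 -0.20347309 -0.42900396] 0.1309159557769567
```

View pics/c14.png

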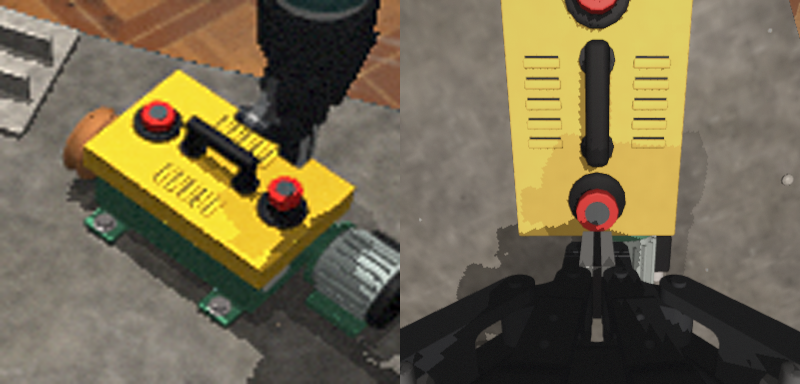

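Emit:
{"name": "drive_tool", "arguments": {
  "steps": [
    [0,-4,12,0,-1],
    [0,-4,25,0,-1],
    [0,-4,35,0,-1],
    [0,-4.5,42,0,-1],
    [0,-4.5,46,0,-1]
  ]
}}

```text
clock: 18.4
position: [0.4915, -0.1909, 0.1026]
ee_rot: [-0.012, -0.54, 0.841, 0.011]
contact_force: [-0.7, 0.4, 2.7]
width: -0.0
```

```bash
python3 - <<'E'
from h import *
from rig import manip
s=manip.get_state(); print(s['contact_force'],s['moment']); need(s,[.4914,-.1909,.0965],-2.0)
E
```

```text
[-0.71722744  0.39814849  2.65932613] [ 0.13188956  0.15831189 -0.05109784]
shift mm [-0.  -0.   6.1] turn 0.0004 | pos [ 0.4915 -0.1909  0.1026] yaw -1.9996 tilt 1.84 w -0.0 t 18.4
```

Emit:
{"name": "drive_tool", "arguments": {
  "steps": [
    [0,0,2,0,-1],
    [0,0,4,0,-1],
    [0,0,5,0,-1],
    [0,0,6,0,-1],
    [0,0,7,0,-1]
  ]
}}

```text
clock: 18.9
position: [0.4916, -0.1909, 0.097]
ee_rot: [-0.012, -0.54, 0.841, 0.01]
contact_force: [-3.3, 2.5, 15.3]
width: -0.0001
```

Emit:
{"name": "drive_tool", "arguments": {
  "steps": [
    [0,0,1,0,-1],
    [0,0,1,0,-1]
  ]
}}

```text
clock: 19.1
position: [0.4916, -0.1909, 0.0971]
ee_rot: [-0.011, -0.54, 0.841, 0.01]
contact_force: [-3.3, 1.6, 8.5]
width: 0.0003
```

```bash
python3 - <<'E'
from h import *
from rig import manip
s=manip.get_state(); print(s['contact_force'],s['moment']); need(s,[.4914,-.1909,.0965],-2.0)
E
```

```text
[-3.32047098  1.61741807  8.54804837] [ 0.25906194  0.3834274  -0.02011866]
shift mm [0.  0.1 0.6] turn 0.0004 | pos [ 0.4916 -0.1909  0.0971] yaw -1.9996 tilt 1.74 w 0.0003 t 19.1
```

Both pins bottomed at the same height (0.097). Lift and inspect.

Emit:
{"name": "drive_tool", "arguments": {
  "steps": [
    [0,0,-15,0,-1],
    [0,0,-45,0,-1],
    [0,10,-85,0,-1],
    [0,25,-120,0,-1],
    [0,30,-130,0,-1]
  ]
}}

```text
clock: 19.6
position: [0.4693, -0.1797, 0.2317]
ee_rot: [-0.01, -0.54, 0.841, 0.007]
contact_force: [0.5, -1.4, 0.2]
width: -0.0002
```

Emit:
{"name": "drive_tool", "arguments": {
  "steps": [
    [0,0,0,0,-1],
    [0,0,0,0,-1],
    [0,0,0,0,-1]
  ]
}}

```text
clock: 19.9
position: [0.4689, -0.1795, 0.2301]
ee_rot: [-0.01, -0.54, 0.841, 0.008]
contact_force: [1.0, -0.3, 0.6]
width: 0.0002
```

```bash
python3 - <<'E'
from h import *
from rig import manip
s,k,im=wshot('w15'); print(s['contact_force'],abs(s['qd']).max(),s['position'])
p,f=gfit(im,k,[.548,-.217,-.43],.056); print('gfit',p,f)
h,ss,v=cv2.split(cv2.cvtColor(im,cv2.COLOR_BGR2HSV))
red=((h<6)|(h>174))&(ss>140)&(v>90)
for b in blobs(red,100): print(b)
a=np.linspace(0,2*np.pi,60)
for x in(.062,-.062):
  for z in(.097,.109): c=proj(pose(p,np.c_[x+.013*np.cos(a),.013*np.sin(a),0*a+z]),k); print(x,z,c.min(0).round(1),c.max(0).round(1))
cv2.imwrite('pics/side15.png',manip.get_image('side'))
q=cv2.imread('pics/side15.png')[80:200,240:360]
cv2.imwrite('pics/c15.png',np.hstack([cv2.resize(q,(400,384),interpolation=cv2.INTER_CUBIC),im[:,56:456]]))
cv2.imwrite('pics/top15.png',manip.get_image('top'))
for n in('glue_tin','tack_tin','thread'): print(n,[(round(d['conf'],2),d['location']) for d in manip.masks_of('top',n)][:1])
E
```

```text
[ 1.04873588 -0.3109474   0.61289844] 0.008397137325601694 [ 0.46886648 -0.17952051  0.23010282]
gfit [ 0.51803855 -0.20309152 -0.42839652] 0.14959001075439438
(array([252.7 ,   1.99]), 103, array([241,   0,  24,   6], dtype=int32))
(array([252.66, 150.14]), 489, array([238, 135,  30,  31], dtype=int32))
0.062 0.097 [235.7  15. ] [269.3  52. ]
0.062 0.109 [235.  11.] [270.3  49.9]
-0.062 0.097 [238.  173.7] [267.4 202. ]
-0.062 0.109 [237.5 177.1] [268.1 206.4]
glue_tin [(0.62, [211.2, 150.7])]
tack_tin [(0.84, [239.0, 168.4])]
thread [(0.74, [181.9, 165.3])]
```

View pics/c15.png

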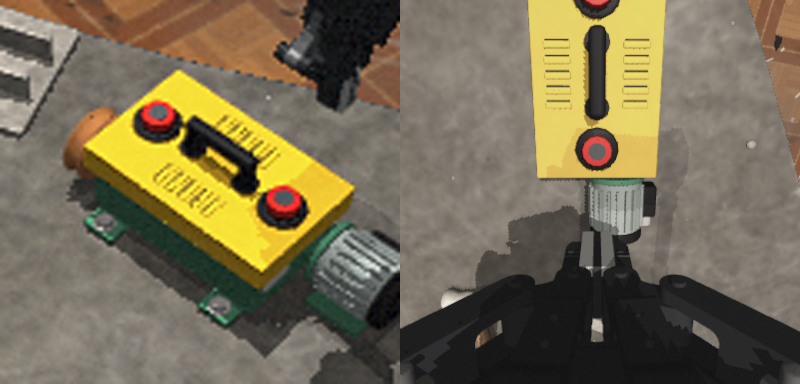

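Emit:
{"name": "drive_tool", "arguments": {
  "steps": [
    [0,-25,-10,0,-1],
    [0,-55,-20,0,-1],
    [0,-60,-20,0,-1],
    [0,-60,-20,0,-1],
    [0,-60,-20,0,-1]
  ]
}}

```text
clock: 20.7
position: [0.5232, -0.2041, 0.2488]
ee_rot: [-0.011, -0.54, 0.841, 0.008]
contact_force: [0.3, -0.1, 0.4]
width: -0.0003
```

```bash
python3 - <<'E'
from h import *
from rig import manip
s,k,im=wshot('w16'); print(s['contact_force'],abs(s['qd']).max(),s['position'])
for z in (.053,.056,.059): print(z,'gfit',*gfit(im,k,[.548,-.217,-.43],z))
p,f=gfit(im,k,[.548,-.217,-.43],.056)
h,ss,v=cv2.split(cv2.cvtColor(im,cv2.COLOR_BGR2HSV))
red=((h<6)|(h>174))&(ss>140)&(v>90)
for b in blobs(red,100): print(b)
a=np.linspace(0,2*np.pi,60)
for x in(.062,-.062):
  for z in(.097,.109): c=proj(pose(p,np.c_[x+.013*np.cos(a),.013*np.sin(a),0*a+z]),k); print(x,z,c.min(0).round(1),c.max(0).round(1))
E
```

```text
[ 0.32801622 -0.11798799  0.41054371] 0.013017848038389766 [ 0.52321118 -0.20407396  0.24882618]
0.053 gfit [ 0.54800267 -0.21680567 -0.4282204 ] 0.01990003892374903
0.056 gfit [ 0.54765101 -0.21653412 -0.42936018] 0.00620253597223841
0.059 gfit [ 0.54726198 -0.21628834 -0.42822019] 0.014541927549733269
(array([252.78,  72.41]), 482, array([238,  56,  30,  33], dtype=int32))
(array([252.9 , 207.28]), 406, array([240, 194,  27,  28], dtype=int32))
0.062 0.097 [237.4  56. ] [267.8  88.5]
0.062 0.109 [236.8  54.3] [268.6  88.2]
-0.062 0.097 [239.2 196.7] [266.1 222. ]
-0.062 0.109 [238.8 200.6] [266.8 226.8]
```

View pics/w16.png

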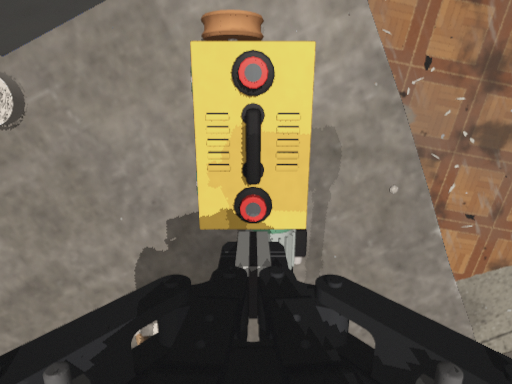

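The last picture shows the guard square on the case, with the pins at (253,72) and (253,207) down on their collars. The fitted pose is within 1 mm of the case centre at z = 56 mm, and the pin outlines match the pressed height. Nothing is touching the robot, so I'm handing the job in.

```bash
python3 - <<'E'
from rig import manip
print(manip.sign_off())
E
```

```text
the job is handed in; nothing more can be done
None
```

The guard is back on the gear case with both red pins pressed home, and I handed the job in at about 21 s. The hand-in reports no verdict, so this rests on my own checks.

**What I did**
- Pulled the pressed pin up about 11.6 mm to its stop.
- Carried the guard by its handle and set it on the case with both pins up.
- Pushed each pin down with the shut fingers. Both stopped at 97 mm above the bench, the height for fully home, at about 13–15 N.

**Last checks**
- **Guard position:** the wrist-camera fit puts the guard within about 0.6 mm of the case centre I measured and in line to 0.001 rad. Of the heights I tried (53, 56 and 59 mm), 56 mm fitted best.
- **Pins:** the outlines of both heads match the pressed height, and the side picture shows both on their collars.
- **Tins and bobbin:** the top camera found them within about 2–4 pixels of the first reading, roughly 5–10 mm, which is within detector scatter. The arm never went near them.
- **Robot:** the last force reading was about 0.5 N, so it touches nothing.

**Disagreements**
- **Bad fits:** two guard fits (just before and after pressing the second pin) were clearly off because the picture cut the guard off. I retook the last one with the whole guard in view.
- **First case yaw:** my first estimate of the case's direction (about -0.385 rad) was off. The holes and corners seen by all three cameras gave about -0.43 rad, which I used.
- **Tool tilt:** the tool drifted to a tilt of about 1–2°, which I could not command away. It carried the guard about 1° off level, and I let go as it touched the rim.

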